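# Make up two specimen kits beside the stereo microscope

## Task

Make up the two kits: put the larger round metal tin and the square white porcelain block into the steel box with the two pins, then lower its cover plate over both pins so that it lies flat on the box; put the smaller white jar and the wooden slide box into the open grey tray. Everything must stand upright and flat on the floor of its box or tray, set down and not dropped, and the smaller tin and the larger jar must be left where they stand.

Things in the scene. Friction and masses are not known exactly. Their poses are not given: they have to be found in the camera images.
- pin_box: Steel box fixed to the bench, 170 (x) x 116 (y) mm outside, rim 30 mm high, top of floor at z = 4 mm, inside 130 x 106 mm. Long walls 5 mm thick; ends solid, 20 mm thick. On each end, at x = -75 and +75 mm, y = 0, a dowel pin of 8 mm diameter stands 14 mm above the rim, its upper 7 mm tapered to 3 mm. Origin: centre of the underside; z up.
- open_tray: Open tray of grey plastic without pins, fixed to the bench, 170 (its x) x 130 (its y) mm outside, 20 mm high, walls 4 mm, floor about 4 mm thick. Origin: centre of the underside; z up.
- cover: Loose aluminium cover plate of the steel box, 172 (x) x 116 (y) x 5 mm, about 0.3 kg; 11 mm through holes at x = -75 and +75 mm, y = 0. Black grip bar on its middle, 50 mm long (x), 14 mm wide (y), from 5 to 29 mm above the underside. Lies flat, grip up; fits either way round. Origin: centre of the underside, 30 mm above the box's origin when home.
- tin: The larger of two round aluminium tins, loose: diameter 52, height 18 mm, about 80 g. Origin: centre of the underside; z is its axis, up.
- block: Square white porcelain staining block with a round hollow in its top, loose: 42 x 42 mm (its x and y), 16 mm high, about 70 g. Origin: centre of the underside; z up.
- jar: The smaller of two round white plastic jars, loose: diameter 40, height 40 mm, about 60 g. Origin: centre of the underside; z is its axis, up.
- slide_box: Closed wooden box for microscope slides with a brass clasp, loose: 80 (its x) x 34 (its y) x 24 mm high, about 70 g. Origin: centre of the underside; z up.
- small_tin: The smaller round aluminium tin, not wanted: diameter 36, height 18 mm. Leave it. Origin: centre of the underside.
- big_jar: The larger round white jar, not wanted: diameter 52, height 66 mm. Leave it. Origin: centre of the underside.
Not all that is in view belongs to the job. Leave any blue or turquoise look-alike of the cover alone.

How it is judged:
By the outcome, as a careful person would: the job done as asked, in the order asked, and still so for the second after the job is handed in, with the robot touching nothing.
It also fails if it takes over 147 s, if anything falls off the work surface, if the arm or the gripper's body presses on something with over 40 N, if the wrist force passes 120 N, or if a joint passes its speed limit or range.

## Robot

A 7-joint arm with a two-finger parallel gripper is mounted at the origin on the work surface. World frame = base frame: x ahead of the robot, y to its left, z up, the work surface at z = 0. Lengths are in m, angles in rad, forces in N, time in s.
With the tool pointing down it reaches from about 0.425 to 0.925 m from the base axis. Payload 6.8 kg.
Tool frame: the origin (TCP) lies on the mounting face of the last link; the fingertips stand 182 mm ahead of it and the grasp point (between the pads) lies 163 mm ahead of it; z points along the fingers, y is the direction in which the jaws open and shut (so a half turn about z gives the same grasp; the last joint's range is limited). The gripper opens to 88 mm and grips with 3 to 60 N. Pads are 20 mm wide; open, the fingers measure 115 mm over their backs; the gripper's body (75 mm by 178 mm) begins 61 mm behind the grasp point.
Start: joints at [1.19, 0.477, 0.022, 1.555, -0.011, 1.109, -0.083], TCP at [0.182, -0.65, 0.405] pointing down, gripper open.
Joint ranges: [-2.96, 2.96], [-0.34, 2.1], [-1.41, 1.46], [0.24, 2.44], [-1.37, 4.51], [0.17, 1.92], [-2.96, 2.96]. Speed limits (rad/s): [2.39, 2.39, 3.14, 3.14, 3.14, 3.14, 3.14].

## Interface

Orientations are given as [roll, pitch, yaw] about the fixed x, y, z axes, in that order (R = Rz(yaw) Ry(pitch) Rx(roll)).
In Python, from station import ctrl gives the robot as it stands.
- The arm moves only by the tool play_rows, never from a script. Its argument "motion" is a list of rows, each a list of 7 numbers: the shift along the tool's x, y, z in mm, then the turn, a rotation vector about the tool's x, y, z in degrees, then the opening, from -1 (shut) to 1 (fully open). A call has 1 to 8 rows; each row shifts and turns the commanded pose from where the row before left it, along the tool's axes as they then stand; what a row does not reach is not made up. A row lasts 1/10 s, in which the tool goes at most 50 mm and 8.59 degrees, less where a joint would pass 70% of its speed; a pose out of reach is approached as far as the arm can. A call is refused whole if a number of a shift passes 50 or a number of a turn 8.59, either way. A call with a gripper value outside its range is refused whole. The fingers move at their own pace and stop on an object; "grip_force" is the grip in N (left out, the last holds). Time passes only in rows, so rows that do not move let the fingers close. It gives the time, the measured TCP pose, the force and the opening at its end, in the units of the state.
- ctrl.observe(): the state, without advancing time (a new reading comes with each control period).
- ctrl.camera(name): name is "scene" or "top"; returns the picture (400x640x3 uint8, red, green, blue); there is no depth.
- ctrl.camera_params(name): a dict with "intrinsics" (3x3 intrinsics, pixels), "k1" (the pictures are not rectified: a ray, as slopes to the right and down, at radius r is drawn at 1 + k1 r^2 times it, then the intrinsics apply), "eye" and "rotation" of the camera in the world. Camera axes: x right, y up, looking along -z (the intrinsics and any distortion apply to the point x, -y, -z); pixel columns grow to the right and rows downward; lengths in m; the calibration is good to about 2 mm. A picture is of the moment at which its call begins. camera_params takes no time and is no camera call.
- ctrl.finish_job(): hands the job in, once; it reports no verdict.
The state is a dict: "clock": time; "joints": joint angles; "joint_vel": joint speeds; "tau": joint torques, N m; "position": TCP position; "eef_rot": TCP orientation; "ft_force": force on the tool from outside, world axes, zero at the start; "moment": the same for the moment, N m; "grip_width": finger opening in m.
Only numpy, scipy, OpenCV 4.12 (cv2) and the standard library are available. Lean on these libraries where they do the work, as an engineer would, in place of code of your own. Each camera call takes 0.05 s, during which the arm holds its last target.

## Working session

There is one attempt and no reset: what is moved stays moved. The work goes in short steps, Python scripts to look and compute and a tool call to move; the robot and the scene stay as the last step left them, time stands still between calls to the robot, and variables do not carry over. Pictures are saved under pics/ and viewed, and the job is handed in when it is done.

Besides the shell and the picture viewer there is one more tool, called after "Call:" as name(argument=value, ...), one argument or row to a line, values as JSON. play_rows: Moves the arm, as the interface text tells. Its arguments: {"type":"object","properties":{"motion":{"type":"array"},"grip_force":{"type":"number"}},"required":["motion"]}

```bash
ls; mkdir -p pics; python3 - <<'E'
from station import ctrl
import cv2,numpy as np
print(ctrl.observe())
for n in("scene","top"):
    p=ctrl.camera_params(n);print(n,p)
    im=ctrl.camera(n);np.save(f"pics/{n}0.npy",im);cv2.imwrite(f"pics/{n}0.png",im[:,:,::-1])
E
```

```text
pics
{'clock': 0.0, 'joints': array([ 1.18989967,  0.47778229,  0.02234233,  1.55640752, -0.01149978,
        1.10933062, -0.08308634]), 'joint_vel': array([ 0.00073888,  0.00041937,  0.00090568, -0.00014518, -0.00056118,
        0.0007688 , -0.00217963]), 'tau': array([ 2.92241439e-04, -5.82847381e+01,  1.53576605e+00, -2.72606581e+01,
       -5.41074446e-02,  1.68763997e-02,  9.88406805e-05]), 'position': array([ 0.18179823, -0.64977977,  0.403712  ]), 'eef_rot': array([-3.13979811e+00,  1.34326262e-04,  2.72830289e-01]), 'ft_force': array([-0.28191676, -0.50567713,  1.26115211]), 'moment': array([ 0.04534626, -0.05793628, -0.05423887]), 'grip_width': 0.08790459173362376}
scene {'intrinsics': array([[453.59693284,   0.        , 317.16281085],
       [  0.        , 453.59693284, 198.9219049 ],
       [  0.        ,   0.        ,   1.        ]]), 'k1': 0.039449998665387453, 'eye': array([1.6380333 , 0.05793913, 0.9878765 ]), 'rotation': array([0.88562758, 0.01034341, 1.5515904 ])}
top {'intrinsics': array([[482.51297382,   0.        , 322.24911918],
       [  0.        , 482.51297382, 197.99764569],
       [  0.        ,   0.        ,   1.        ]]), 'k1': -0.018771448405543824, 'eye': array([0.21642736, 0.08528073, 1.32735349]), 'rotation': array([ 0.18516102,  0.00584862, -1.55387173])}
```

View pics/scene0.png

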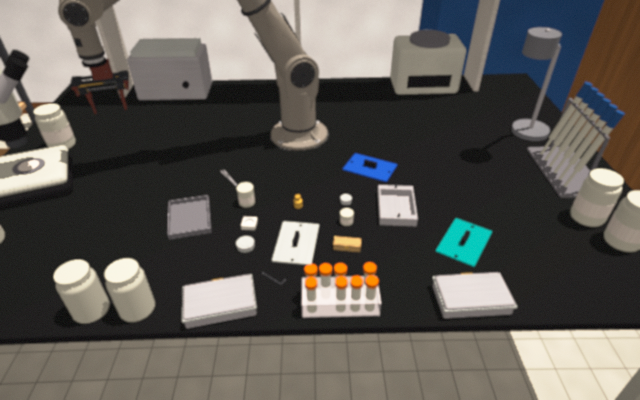

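View pics/top0.png

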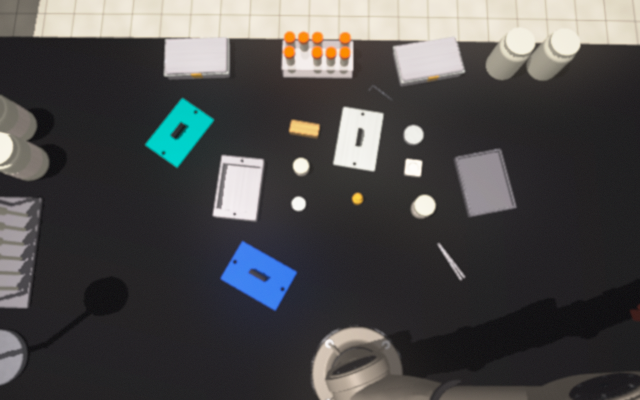

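The scene view shows the following:
- pin box at (397,205)
- grey tray at (189,216)
- white/aluminium cover at (296,242), with blue (370,166) and turquoise (464,241) look-alikes
- big jar at (246,195)
- block at (249,223)

Next I'll crop closer to check which tin and jar are which.

```bash
python3 - <<'E'
import cv2,numpy as np
t=np.load("pics/top0.npy")[90:250,200:530,::-1]
cv2.imwrite("pics/topc.png",cv2.resize(t,None,fx=2.4,fy=2.4,interpolation=cv2.INTER_CUBIC))
t=np.load("pics/scene0.npy")[150:280,150:440,::-1]
cv2.imwrite("pics/scenec.png",cv2.resize(t,None,fx=2.7,fy=2.7,interpolation=cv2.INTER_CUBIC))
E
```

```text
(no output)
```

View pics/topc.png

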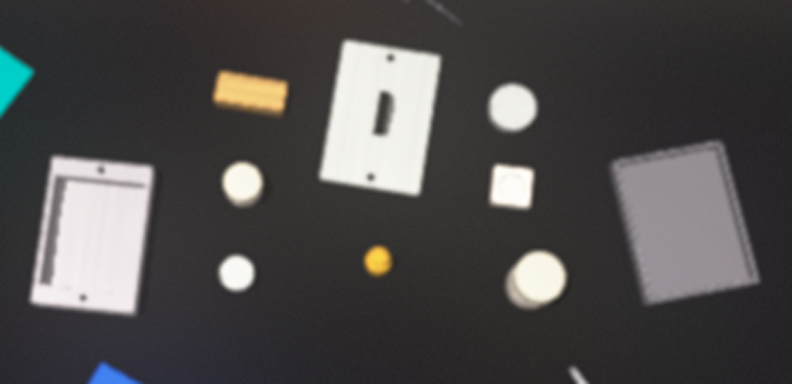

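View pics/scenec.png

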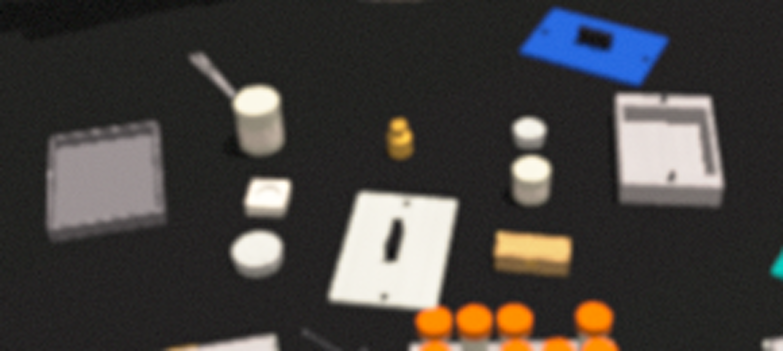

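```bash
cat >h.py <<'E'
import cv2,numpy as np
from scipy.spatial.transform import Rotation as R
from station import ctrl
def cam(n):
    p=ctrl.camera_params(n); return p["intrinsics"],np.array([p["k1"],0,0,0,0]),np.array(p["eye"]),R.from_euler("xyz",p["rotation"]).as_matrix()
def rays(n,uv):
    K,d,e,M=cam(n); q=cv2.undistortPoints(np.asarray(uv,float).reshape(-1,1,2),K,d)[:,0]
    return e,(M@np.c_[q[:,0],-q[:,1],-np.ones(len(q))].T).T
def plane(n,uv,z):
    e,r=rays(n,uv); return e+r*((z-e[2])/r[:,2])[:,None]
def proj(n,X):
    K,d,e,M=cam(n); c=(np.asarray(X,float).reshape(-1,3)-e)@M
    return cv2.projectPoints((c*[1,-1,-1]).reshape(-1,1,3),np.zeros(3),np.zeros(3),K,d)[0][:,0]
def tri(a,b):
    (e1,r1),(e2,r2)=rays("top",a),rays("scene",b); r1,r2=r1[0],r2[0]
    s=np.linalg.lstsq(np.c_[r1,-r2],e2-e1,rcond=None)[0]; P,Q=e1+s[0]*r1,e2+s[1]*r2
    return (P+Q)/2,np.linalg.norm(P-Q)
def comps(im,box,th,f=4):
    x0,y0,x1,y1=box; g=im[y0:y1,x0:x1].min(2) if im.ndim==3 else im[y0:y1,x0:x1]
    g=cv2.resize(g,None,fx=f,fy=f,interpolation=cv2.INTER_CUBIC)
    cs,_=cv2.findContours((g>th).astype(np.uint8),cv2.RETR_EXTERNAL,cv2.CHAIN_APPROX_NONE)
    cs=max(cs,key=cv2.contourArea)[:,0]
    return (cs+0.5)/f-0.5+[x0,y0]
def rect(w):
    return cv2.minAreaRect((w[:,:2]*1000).astype(np.float32))
E
cat >m.py <<'E'
from h import *
T=np.load("pics/top0.npy");S=np.load("pics/scene0.npy")
def row(im,y,x0,x1): print(y,im[y,x0:x1].min(1))
row(T,134,396,430);row(T,168,396,430);row(T,167,285,320);row(T,204,285,315);
print(T[118:150,413].min(1));print(T[152:185,301].min(1));print(T[190:222,423].min(1));print(S[232:258,246].min(1))
print(T[185,450:520].min(1)); print(T[190,210:270].min(1)); print(S[205,372:422].min(1))
# sanity: base centre & image
print(proj("top",[[0.6,0,0],[0.6,0.2,0]]),proj("scene",[[0.6,0,0],[0.6,0.2,0]]))
E
python3 m.py
```

```text
134 [ 53  54  53  53  53  52  67 111 170 215 228 231 233 234 234 234 234 235
 235 234 235 235 234 234 235 231 201 136  73  49  48  46  47  48]
168 [ 53  52  51  51  51  51  52  70 127 204 242 245 243 246 249 250 250 250
 250 250 248 245 242 244 229 153  76  48  47  48  48  48  48  49]
167 [ 50  49  49  51  50  48  52  93 166 227 239 239 239 238 238 238 238 238
 237 237 236 235 222 170  99  50  38  41  43  48  52  50  49  49  48]
204 [ 49  50  51  50  50  75 139 211 242 246 245 244 245 246 245 245 245 245
 244 230 163  85  46  44  48  48  48  47  46  47]
[ 50  50  50  49  48  56 101 170 222 233 234 235 234 235 234 234 235 235
 234 234 234 235 236 235 228 192 132  79  57  50  51  50]
[ 49  49  49  48  58 112 183 227 235 236 236 236 236 237 237 238 238 239
 239 235 217 172 133 104  71  52  49  50  49  49  50  49  51]
[ 46  46  44  56 107 178 225 233 234 234 233 233 234 234 235 235 235 235
 235 235 234 235 235 232 215 173 142 116  80  51  43  42]
[ 31  31  54 120 191 231 235 233 234 232 233 233 232 230 227 217 177 136
 118 102  75  48  36  33  33  34]
[ 45  45  46  45  47  45  44  45  45  55  73  96 113 126 135 143 145 146
 147 146 146 147 145 147 145 146 146 146 145 146 145 147 144 144 145 144
 144 144 144 144 144 143 143 144 144 144 143 142 144 143 141 142 142 143
 141 138 125 105 108 119  98  61  42  39  39  39  36  39  39  38]
[ 48  47  46  47  51  78 143 195 193 143 111 111 131 177 225 236 235 234
 233 233 233 233 235 235 234 232 231 232 234 233 231 230 232 233 234 232
 232 231 231 231 232 233 233 233 233 233 233 230 215 169 112  68  47  45
  49  52  53  52  51  54]
[ 35  36  33  24  22  41  91 153 200 219 220 221 221 222 220 219 219 219
 219 221 220 220 219 218 219 220 219 221 220 223 222 221 221 221 221 221
 218 189 141 111 113 144 171 149  93  41  29  31  36  32]
[[357.17747853 151.92526666]
 [287.04194192 150.89440973]] [[295.67533794 233.69417099]
 [359.15430922 232.38208135]]
```

```bash
cat >m2.py <<'E'
from h import *
T=np.load("pics/top0.npy");S=np.load("pics/scene0.npy")
O={"tin":(18,(396,118,430,151),(230,230,262,258)),"stin":(18,(285,190,315,220),(336,190,357,205)),
"jar":(40,(285,152,320,184),(337,205,358,228)),"bigjar":(66,(405,190,442,222),(233,180,260,200)),"block":(16,(398,152,430,184),(238,214,260,232)),
"cover":(5,(325,100,392,178),(268,215,325,268))}
for k,(h,b1,b2) in O.items():
    for n,im,b in(("top",T,b1),("scene",S,b2)):
        c=comps(im,b,143);w=plane(n,c,h/1000)
        (cx,cy),(a,d),an=rect(w)
        m=cv2.moments((w[:,:2]*1e3).astype(np.float32).reshape(-1,1,2))
        print(k,n,"rect",np.round([cx,cy,a,d,an],1),"cen",np.round([m["m10"]/m["m00"],m["m01"]/m["m00"],np.sqrt(abs(m["m00"])*4/np.pi)],1))
    
E
python3 m2.py
```

```text
tin top rect [ 649.3 -157.4   55.4   54.7    0.9] cen [ 649.2 -157.1   55.4]
tin scene rect [ 650.6 -153.    58.6   54.2    5.1] cen [ 650.9 -152.3   56.4]
stin top rect [445.8 163.3  39.9  38.6   1.3] cen [445.7 163.3  39.5]
stin scene rect [446.5 167.6  38.2  44.3  88.2] cen [446.7 167.2  41.1]
jar top rect [547.4 158.2  45.3  43.5  27.1] cen [547.2 158.3  44.5]
jar scene rect [548.5 162.5  42.1  48.6  86.7] cen [549.1 162.3  45.3]
bigjar top rect [ 437.3 -171.3   57.2   62.2    0.9] cen [ 436.1 -171.4   59.3]
bigjar scene rect [ 440.7 -169.9   61.5   53.7    6.7] cen [ 441.  -169.8   58. ]
block top rect [ 553.7 -154.7   47.3   48.2   83.6] cen [ 553.6 -154.7   52.2]
block scene rect [ 557.2 -150.    49.6   54.6   88.2] cen [ 556.7 -149.7   56.1]
cover top rect [639.2  -2.6 119.5 176.1  81.1] cen [639.1  -2.5 162.2]
cover scene rect [638.8   2.  119.4 178.1  81.2] cen [639.    2.  162.5]
```

```bash
cat >m3.py <<'E'
from h import *
T=np.load("pics/top0.npy");S=np.load("pics/scene0.npy")
for n,im,b,h in(("top",T,(205,145,270,230),30),("scene",S,(372,180,422,230),30),("top",T,(450,140,525,225),20),("scene",S,(160,190,216,240),20)):
    for th in (90,100) if h==20 else (120,143):
        c=comps(im,b,th);w=plane(n,c,h/1000);print(n,h,th,np.round(rect(w),1) if 0 else rect(w))
    if h==20:
        for z in (0.02,0.0):print(np.round(rect(plane(n,comps(im,b,80),z))[0],1))
for n,im,x0,y0,x1,y1 in (("top",T,205,145,270,230),("scene",S,372,175,427,235)):
    cv2.imwrite(f"pics/box_{n}.png",cv2.resize(im[y0:y1,x0:x1,::-1],None,fx=7,fy=7,interpolation=cv2.INTER_CUBIC))
for n,im,x0,y0,x1,y1 in (("top",T,450,140,525,225),("scene",S,160,185,220,245)):
    cv2.imwrite(f"pics/tray_{n}.png",cv2.resize(im[y0:y1,x0:x1,::-1],None,fx=7,fy=7,interpolation=cv2.INTER_CUBIC))
a=[cv2.resize(cv2.imread(f"pics/{q}.png"),(390,290)) for q in("box_top","box_scene","tray_top","tray_scene")]
cv2.imwrite("pics/mont.png",np.vstack([np.hstack(a[:2]),np.hstack(a[2:])]))
def dark(n,im,u,v,z,r=4):
    g=im[v-r:v+r+1,u-r:u+r+1].min(2).astype(float); w=np.clip(np.percentile(g,80)-g-25,0,None)
    yy,xx=np.mgrid[v-r:v+r+1,u-r:u+r+1]; p=np.array([(w*xx).sum(),(w*yy).sum()])/w.sum()
    return p
for nm,l in(("cover",[("top",T,362,113),("top",T,354,163),("scene",S,301,225),("scene",S,292,260)]),("box",[("top",T,242,161),("top",T,235,214),("scene",S,396,187),("scene",S,399,215)])):
    for n,im,u,v in l:
        p=dark(n,im,u,v,0,3); print(nm,n,p,[np.round(plane(n,p,z)[0]*1e3,1)[:2] for z in ((.005,) if nm=="cover" else(.030,.037,.044))])
E
python3 m3.py
```

```text
top 30 120 ((485.86871337890625, 328.9129943847656), (121.36943054199219, 175.85935974121094), 84.9110336303711)
top 30 143 ((485.8670654296875, 328.9842529296875), (119.67405700683594, 173.7719268798828), 84.93135833740234)
scene 30 120 ((487.128173828125, 332.640380859375), (120.96590423583984, 182.215576171875), 84.88080596923828)
scene 30 143 ((485.7904357910156, 332.8410339355469), (118.49309539794922, 176.0574188232422), 84.8455810546875)
top 20 90 ((514.3919067382812, -352.6733093261719), (173.4495391845703, 135.01885986328125), 11.931244850158691)
top 20 100 ((514.3355712890625, -352.88372802734375), (171.9329376220703, 133.33580017089844), 12.018507957458496)
[ 514.3 -352.4]
[ 518.9 -359.1]
scene 20 90 ((517.9559936523438, -348.68719482421875), (176.4608154296875, 134.64515686035156), 12.164088249206543)
scene 20 100 ((518.9793701171875, -348.1751708984375), (171.5867156982422, 133.37673950195312), 12.718515396118164)
[ 517.9 -348.4]
[ 494.7 -356.8]
cover top [362.54558611 112.8813314 ] [array([715.5, -14.8])]
cover top [354.03389831 163.37288136] [array([564.9,   9.1])]
cover scene [301.03519417 222.75849515] [array([554.9,  16.7])]
cover scene [291.65051117 261.91007194] [array([724.3,  -9.4])]
box top [241.60710554 160.40073145] [array([562.1, 323. ]), array([560.2, 321.7]), array([558.3, 320.4])]
box top [234.07989691 213.75257732] [array([411.8, 336.4]), array([410.8, 335. ]), array([409.7, 333.6])]
box scene [395.98415346 185.39282736] [array([400.9, 343.7]), array([409.9, 341.6]), array([418.9, 339.5])]
box scene [398.28509905 215.73815676] [array([558.6, 326.8]), array([566.5, 324.8]), array([574.4, 322.8])]
```

View pics/mont.png

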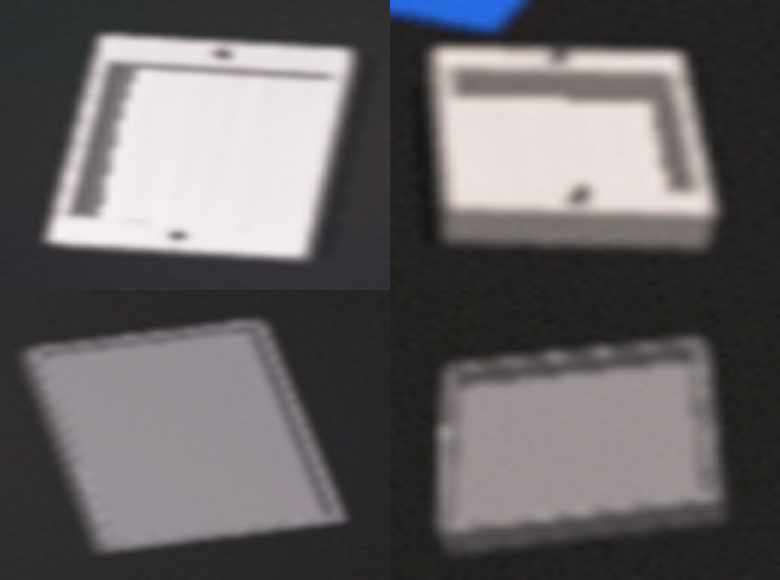

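Candidates, as top-view pixels:
- **Tin:** (413,134) measures about 55 mm, against (298,204) at about 39 mm. I take (413,134).
- **Jar:** (301,167) measures about 44 mm, against (423,206) at about 59 mm. I take (301,167).
- **Cover:** white (358,138), with turquoise (180,132) and blue (259,275). I take the white one.
- **Box with pins:** (239,188).
- **Tray:** (485,183).

The two cameras disagree by about 4 mm in y, so I use their mean and will check it against the gripped objects.

```bash
cat >>h.py <<'E'
def go(x,y,tip,yaw=None):
    """print tool-axis shift to put fingertips at x,y (m), height tip; yaw in deg"""
    o=ctrl.observe(); M=R.from_euler("xyz",o["eef_rot"]); 
    tgt=np.array([x,y,tip+.182]); d=M.inv().apply(tgt-o["position"])*1e3
    print("shift",d.round(1),"rel",end=" ")
    y0=np.degrees(o["eef_rot"][2])
    if yaw is None: yaw=y0
    rv=(M.inv()*R.from_euler("xyz",[180,0,yaw],degrees=True)).as_rotvec(degrees=True)
    print("turn",rv.round(2),"t",round(o["clock"],2),"pos",(o["position"]*1e3).round(1),"yaw",round(y0,2),"j",np.round(o["joints"],2),"F",o["ft_force"].round(1))
E
python3 - <<'E'
from h import *
T=np.load("pics/top0.npy");S=np.load("pics/scene0.npy")
for n,im,b in(("top",T,(280,112,330,145)),("scene",S,(325,230,370,258))):
    for th in(110,150): print(n,rect(plane(n,comps(im[:,:,0],b,th),.024)))
go(.650,-.155,.12,-5.1)
E
```

```text
top ((660.7329711914062, 152.201171875), (86.28460693359375, 43.14927291870117), 80.72552490234375)
top ((661.0565795898438, 151.93890380859375), (83.60750579833984, 38.80288314819336), 80.65554809570312)
scene ((669.5243530273438, 155.0673828125), (86.32996368408203, 59.43116760253906), 81.44982147216797)
scene ((664.349609375, 156.07382202148438), (83.93290710449219, 45.249149322509766), 81.16609954833984)
shift [ 584.2 -350.2  102.3] rel turn [-9.000e-02  2.000e-02  2.073e+01] t 0.1 pos [ 181.8 -649.8  403.8] yaw 15.63 j [ 1.19  0.48  0.02  1.56 -0.01  1.11 -0.08] F [-0.1 -0.2 -0.9]
```

Call:
play_rows(
  motion=[
    [40,-24,0,0,0,0,1],
    [40,-24,0,0,0,0,1],
    [40,-24,0,0,0,0,1],
    [40,-24,0,0,0,0,1],
    [40,-24,0,0,0,0,1],
    [40,-24,0,0,0,0,1],
    [40,-24,0,0,0,0,1],
    [40,-24,0,0,0,0,1],
  ],
  grip_force=20,
)

```text
clock: 0.9
position: [0.4392, -0.3773, 0.4045]
eef_rot: [-3.141, 0.0, 0.273]
ft_force: [0.8, -0.7, -0.2]
grip_width: 0.0879
```

```bash
python3 -c "
from h import *
go(.650,-.155,.12,-5.1)"
```

```text
shift [ 262.9 -157.3  102.4] rel turn [-1.000e-02  2.000e-02  2.072e+01] t 0.9 pos [ 439.2 -377.3  404.5] yaw 15.62 j [ 0.69  0.32 -0.11  1.78  0.04  1.04 -0.73] F [ 0.8 -0.7 -0.2]
```

Call:
play_rows(
  motion=[
    [37.5,-22.5,8,0,0,0,1],
    [37.5,-22.5,8,0,0,0,1],
    [37.5,-22.5,8,0,0,0,1],
    [37.5,-22.5,8,0,0,0,1],
    [37.5,-22.5,8,0,0,0,1],
    [37.5,-22.5,8,0,0,0,1],
    [37.5,-22.5,8,0,0,0,1],
    [0,0,0,0,0,8,1],
  ],
)

```text
clock: 1.7
position: [0.6516, -0.1491, 0.3467]
eef_rot: [-3.136, -0.0, 0.141]
ft_force: [-0.4, -0.3, -0.2]
grip_width: 0.0878
```

Call:
play_rows(
  motion=[
    [0,0,20,0,0,8,1],
    [0,0,25,0,0,4.7,1],
    [0,0,0,0,0,0,1],
  ],
)

```text
clock: 2.0
position: [0.6472, -0.156, 0.2998]
eef_rot: [-3.141, 0.007, -0.089]
ft_force: [-0.4, -0.0, -1.1]
grip_width: 0.0879
```

```bash
python3 -c "
from h import *
go(.650,-.155,.004,-5.1)
for n in ('top','scene'):
    im=ctrl.camera(n);np.save(f'pics/{n}1.npy',im)
    cv2.imwrite(f'pics/{n}1.png',im[:,:,::-1])
T=np.load('pics/top1.npy')[60:260,330:530,::-1];S=np.load('pics/scene1.npy')[120:320,150:350,::-1]
cv2.imwrite('pics/m1.png',cv2.resize(np.hstack([T,S]),None,fx=2,fy=2,interpolation=2))
"
```

```text
shift [  3.5  -1.3 113.8] rel turn [-0.01  0.42  0.02] t 2.0 pos [ 647.2 -156.   299.8] yaw -5.08 j [ 0.21  0.57 -0.1   1.66  0.07  0.92 -1.57] F [-0.4 -0.  -1.1]
```

View pics/m1.png

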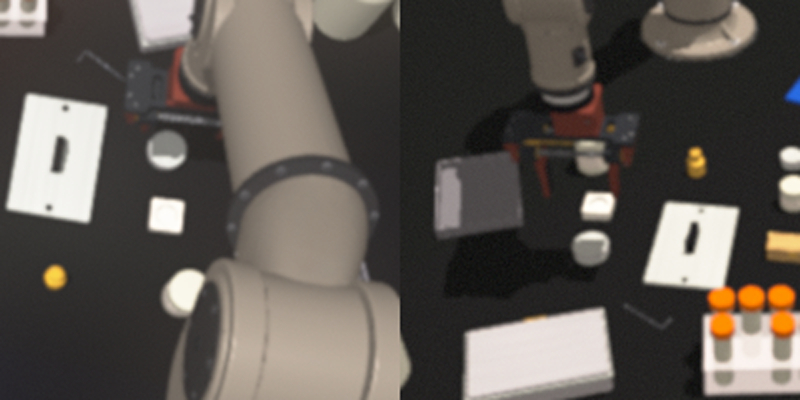

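```bash
python3 -c "
from h import *
o=ctrl.observe();M=R.from_euler('xyz',o['eef_rot'])
P=o['position']+M.apply([[0,s*w,.182] for s in(1,-1) for w in(.044,.0575)])
print(P.round(4));print(proj('scene',P).round(1))
S=np.load('pics/scene1.npy')[180:225,195:285,::-1]
cv2.imwrite('pics/f1.png',cv2.resize(S,None,fx=8,fy=8,interpolation=2))
"
```

```text
[[ 0.6445 -0.2003  0.1214]
 [ 0.6434 -0.2137  0.1214]
 [ 0.6521 -0.1126  0.1214]
 [ 0.6532 -0.0991  0.1214]]
[[224.5 215.4]
 [219.9 215.2]
 [254.6 216.5]
 [259.3 216.7]]
```

View pics/f1.png

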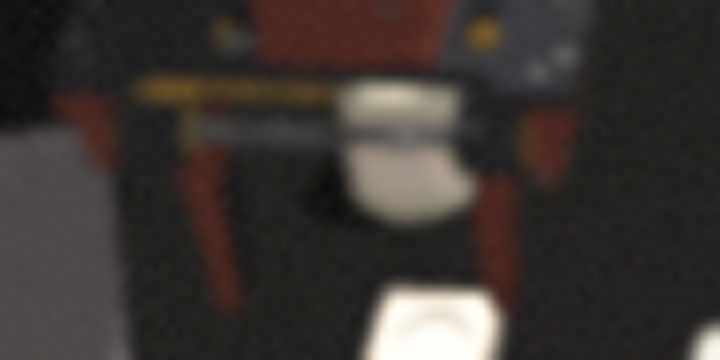

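Call:
play_rows(
  motion=[
    [3.5,-1,35,0,0,0,1],
    [0,0,40,0,0,0,1],
    [0,0,20,0,0,0,1],
    [0,0,12,0,0,0,1],
    [0,0,0,0,0,0,1],
    [0,0,0,0,0,0,1],
  ],
)

```text
clock: 2.7
position: [0.6531, -0.1561, 0.1983]
eef_rot: [3.142, -0.002, -0.088]
ft_force: [0.8, 1.1, 0.6]
grip_width: 0.0878
```

```bash
python3 -c "
from h import *
go(.650,-.155,.004,-5.1)
S=ctrl.camera('scene')[190:280,185:305,::-1]
cv2.imwrite('pics/f2.png',cv2.resize(S,None,fx=6,fy=6,interpolation=2))
"
```

```text
shift [-3.2 -0.9 12.3] rel turn [ 0.   -0.14  0.05] t 2.7 pos [ 653.1 -156.1  198.3] yaw -5.05 j [ 0.21  0.7  -0.09  1.69  0.09  0.75 -1.59] F [0.8 1.1 0.6]
```

View pics/f2.png

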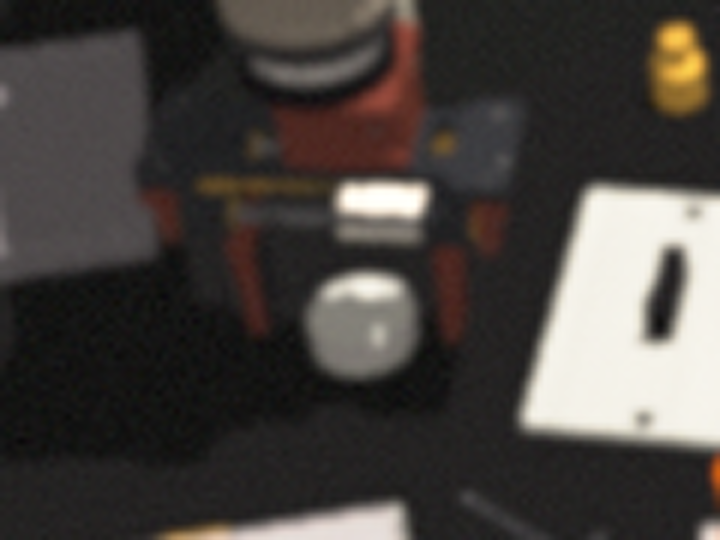

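Call:
play_rows(
  motion=[
    [-3,-1,12.5,0,0,0,1],
    [0,0,0,0,0,0,1],
    [0,0,0,0,0,0,-1],
    [0,0,0,0,0,0,-1],
    [0,0,0,0,0,0,-1],
    [0,0,0,0,0,0,-1],
    [0,0,0,0,0,0,-1],
    [0,0,0,0,0,0,-1],
  ],
)

```text
clock: 3.55
position: [0.6495, -0.1547, 0.1843]
eef_rot: [3.141, -0.0, -0.089]
ft_force: [-0.8, 0.2, 0.2]
grip_width: 0.0518
```

```bash
python3 -c "
from h import *
go(.650,-.155,.004,-5.1)
S=ctrl.camera('scene')
c=comps(S,(225,228,265,262),143);w=plane('scene',c,.018);print(rect(w))
"
```

```text
shift [ 0.6  0.3 -1.7] rel turn [ 0.01 -0.02  0.03] t 3.55 pos [ 649.5 -154.7  184.3] yaw -5.07 j [ 0.21  0.72 -0.09  1.71  0.09  0.72 -1.59] F [-0.8  0.2  0.2]
((628.19189453125, -154.21990966796875), (14.887199401855469, 10.991037368774414), 88.20018768310547)
```

Call:
play_rows(
  motion=[
    [0,0,-20,0,0,0,-1],
    [0,0,-40,0,0,0,-1],
    [0,0,-40,0,0,0,-1],
    [-10,-30,-20,0,0,0,-1],
    [-19,-38,0,0,0,0,-1],
    [-19,-38,0,0,0,0,-1],
    [-19,-38,0,0,0,0,-1],
    [-19,-38,0,0,0,0,-1],
  ],
)

```text
clock: 4.4
position: [0.5788, 0.0358, 0.3042]
eef_rot: [-3.142, -0.0, -0.089]
ft_force: [1.4, 0.5, -0.6]
grip_width: 0.0515
```

```bash
python3 -c "
from h import *
go(.4533,.333,.12,-5.1)"
```

```text
shift [-151.3 -285.     2.2] rel turn [-0.   -0.01  0.03] t 4.4 pos [578.8  35.8 304.2] yaw -5.07 j [-0.06  0.44 -0.14  1.87  0.08  0.84 -1.9 ] F [ 1.4  0.5 -0.6]
```

Call:
play_rows(
  motion=[
    [-19,-36,0,0,0,0,-1],
    [-19,-36,0,0,0,0,-1],
    [-19,-36,0,0,0,0,-1],
    [-19,-36,0,0,0,0,-1],
    [-19,-36,0,0,0,0,-1],
    [-19,-36,0,0,0,0,-1],
    [-19,-36,0,0,0,0,-1],
    [-19,-33,0,0,0,0,-1],
  ],
)

```text
clock: 5.2
position: [0.4526, 0.3333, 0.3042]
eef_rot: [-3.141, -0.0, -0.088]
ft_force: [0.7, 1.1, -0.4]
grip_width: 0.0516
```

Call:
play_rows(
  motion=[
    [0,0,0,0,0,0,-1],
    [0,0,0,0,0,0,-1],
  ],
)

```text
clock: 5.4
position: [0.453, 0.3323, 0.304]
eef_rot: [3.141, 0.0, -0.086]
ft_force: [0.9, -0.4, -0.2]
grip_width: 0.0512
```

```bash
python3 -c "
from h import *
go(.4533,.333,.05,-5.1)
S=ctrl.camera('scene')[120:240,350:470,::-1]
T=ctrl.camera('top')[120:240,180:300,::-1]
cv2.imwrite('pics/f3.png',cv2.resize(np.hstack([S,T]),None,fx=3.3,fy=3.3,interpolation=2))
"
```

```text
shift [ 0.3 -0.7 72. ] rel turn [0.01 0.01 0.17] t 5.4 pos [453.  332.3 304. ] yaw -4.93 j [-0.56  0.42 -0.23  1.91  0.13  0.82 -2.51] F [ 0.9 -0.4 -0.2]
```

View pics/f3.png

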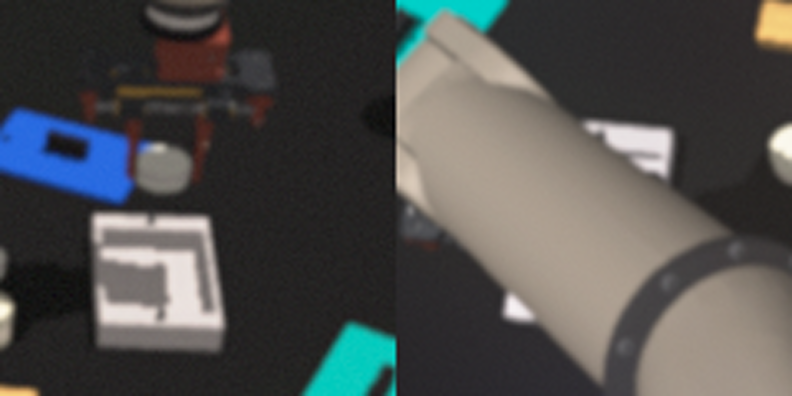

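Call:
play_rows(
  motion=[
    [0,0,30,0,0,0,-1],
    [0,0,30,0,0,0,-1],
    [0,0,15,0,0,0,-1],
    [0,0,0,0,0,0,-1],
    [0,0,0,0,0,0,-1],
  ],
)

```text
clock: 6.0
position: [0.4542, 0.3313, 0.2297]
eef_rot: [-3.142, -0.0, -0.09]
ft_force: [-0.2, -0.5, -0.5]
grip_width: 0.0513
```

```bash
python3 -c "
from h import *
go(.4533,.333,.007,-5.1)
S=ctrl.camera('scene')[150:240,350:450,::-1]
cv2.imwrite('pics/f4.png',cv2.resize(S,None,fx=6,fy=6,interpolation=2))
"
```

```text
shift [-1.1 -1.6 40.7] rel turn [-0.   -0.02 -0.03] t 6.0 pos [454.2 331.3 229.7] yaw -5.13 j [-0.58  0.53 -0.21  1.95  0.17  0.68 -2.55] F [-0.2 -0.5 -0.5]
```

View pics/f4.png

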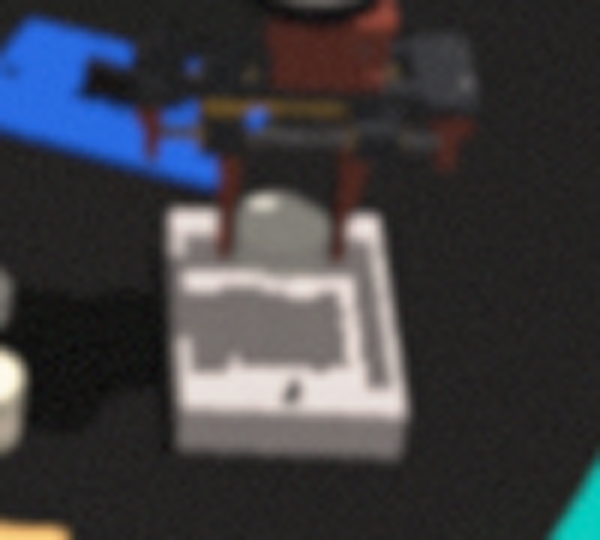

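Call:
play_rows(
  motion=[
    [0,0,20,0,0,0,-1],
    [0,0,12,0,0,0,-1],
    [0,0,4,0,0,0,-1],
    [0,0,2,0,0,0,-1],
    [0,0,1.5,0,0,0,-1],
    [0,0,0,0,0,0,-1],
  ],
)

```text
clock: 6.65
position: [0.4537, 0.3317, 0.19]
eef_rot: [-3.141, -0.0, -0.089]
ft_force: [0.0, -0.3, -0.6]
grip_width: 0.0517
```

```bash
python3 -c "
from h import *
go(.4533,.333,.007,-5.1)"
```

```text
shift [-0.5 -1.2  1. ] rel turn [-0.02 -0.02  0.03] t 6.65 pos [453.7 331.7 190. ] yaw -5.07 j [-0.59  0.59 -0.19  1.97  0.19  0.6  -2.57] F [ 0.  -0.3 -0.6]
```

Call:
play_rows(
  motion=[
    [0,0,1,0,0,0,-1],
    [0,0,0.5,0,0,0,-1],
    [0,0,0,0,0,0,-1],
  ],
)

```text
clock: 6.95
position: [0.4536, 0.3317, 0.1883]
eef_rot: [-3.141, -0.0, -0.088]
ft_force: [-0.2, 0.0, -0.3]
grip_width: 0.0514
```

Call:
play_rows(
  motion=[
    [0,0,0.5,0,0,0,-1],
    [0,0,0,0,0,0,-1],
  ],
)

```text
clock: 7.15
position: [0.4536, 0.3317, 0.1882]
eef_rot: [-3.142, -0.0, -0.089]
ft_force: [-0.4, -1.1, 5.7]
grip_width: 0.0516
```

Call:
play_rows(
  motion=[
    [0,0,0,0,0,0,0.45],
    [0,0,0,0,0,0,0.45],
    [0,0,0,0,0,0,0.45],
    [0,0,-10,0,0,0,0.45],
    [0,0,-30,0,0,0,0.45],
    [0,0,-40,0,0,0,0.45],
    [0,0,-40,0,0,0,0.45],
  ],
)

```text
clock: 7.85
position: [0.4533, 0.3314, 0.3093]
eef_rot: [3.141, 0.001, -0.088]
ft_force: [0.7, -0.3, 0.3]
grip_width: 0.0637
```

```bash
python3 -c "
from h import *
go(.5555,-.153,.12,-6.4)
S=ctrl.camera('scene');np.save('pics/s5.npy',S)
cv2.imwrite('pics/f5.png',cv2.resize(S[150:240,350:450,::-1],None,fx=6,fy=6,interpolation=2))
"
```

```text
shift [144.6 473.5   7.4] rel turn [0.02 0.04 1.33] t 7.85 pos [453.3 331.4 309.3] yaw -5.07 j [-0.56  0.41 -0.23  1.91  0.12  0.84 -2.51] F [ 0.7 -0.3  0.3]
```

View pics/f5.png

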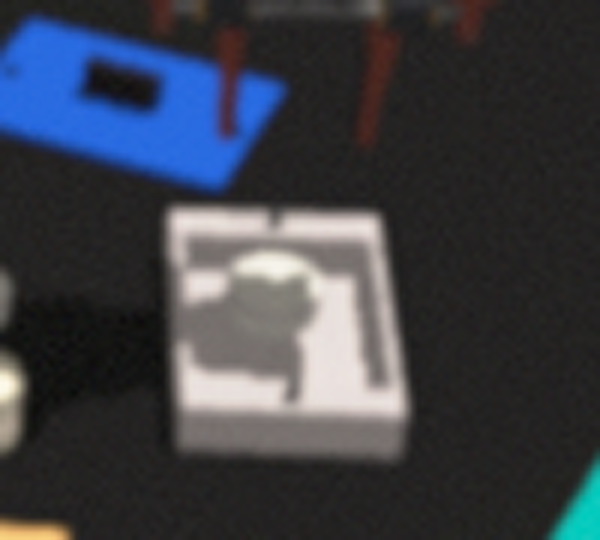

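The scene view shows the tin lying flat in the box's far half, around (395,199). Next is the block.

Call:
play_rows(
  motion=[
    [14,46,0,0,0,0,1],
    [14,46,0,0,0,0,1],
    [14,46,0,0,0,0,1],
    [14,46,0,0,0,0,1],
    [14,46,0,0,0,0,1],
    [14,46,0,0,0,0,1],
    [14,46,0,0,0,0,1],
    [14,46,0,0,0,0,1],
  ],
)

```text
clock: 8.7
position: [0.5327, -0.0468, 0.3084]
eef_rot: [-3.141, -0.001, -0.088]
ft_force: [1.2, -0.8, -0.5]
grip_width: 0.0877
```

Call:
play_rows(
  motion=[
    [14,46,0,0,0,0,1],
    [14,46,0,0,0,0,1],
    [2,10,5,0,0,1.3,1],
    [0,0,20,0,0,0,1],
    [0,0,0,0,0,0,1],
    [0,0,0,0,0,0,1],
  ],
)

```text
clock: 9.3
position: [0.5534, -0.1482, 0.2828]
eef_rot: [-3.141, 0.001, -0.11]
ft_force: [-0.4, 0.5, 0.2]
grip_width: 0.0874
```

```bash
python3 -c "
from h import *
go(.5555,-.153,.004,-6.4)
T=ctrl.camera('top')
for th in (120,143):print(rect(plane('top',comps(T,(398,152,430,184),th),.016)))
c=comps(T,(325,100,392,178),143);print(rect(plane('top',c,.005)))
cv2.imwrite('pics/f6.png',cv2.resize(T[90:240,180:480,::-1],None,fx=2.6,fy=2.6,interpolation=2))
"
```

```text
shift [ 2.7  4.5 96.8] rel turn [-0.03  0.05  0.09] t 9.3 pos [ 553.4 -148.2  282.8] yaw -6.31 j [ 0.21  0.46 -0.08  1.9   0.05  0.78 -1.57] F [-0.4  0.5  0.2]
((552.2373046875, -153.17086791992188), (48.15414047241211, 49.08647537231445), 88.79212188720703)
((551.2894287109375, -153.437255859375), (45.3475456237793, 46.99692916870117), 0.9107992053031921)
((639.2369384765625, -2.6045761108398438), (119.49939727783203, 176.0607147216797), 81.114990234375)
```

View pics/f6.png

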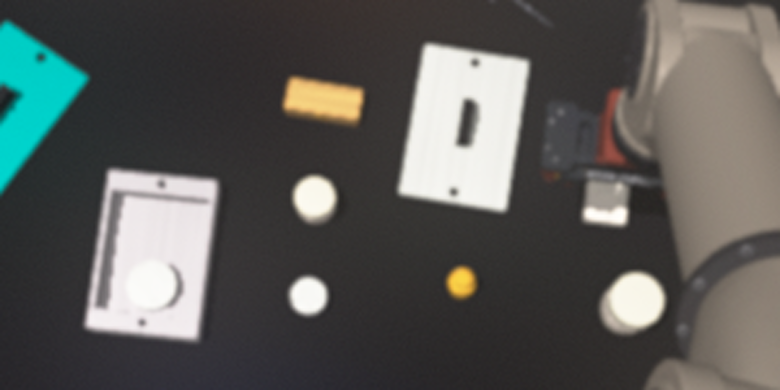

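Call:
play_rows(
  motion=[
    [2.5,4.5,30,0,0,0,1],
    [0,0,35,0,0,0,1],
    [0,0,20,0,0,0,1],
    [0,0,8,0,0,0,1],
    [0,0,0,0,0,0,1],
    [0,0,0,0,0,0,1],
  ],
)

```text
clock: 9.95
position: [0.5562, -0.1537, 0.191]
eef_rot: [3.141, -0.002, -0.111]
ft_force: [0.2, 0.0, 0.3]
grip_width: 0.0879
```

```bash
python3 -c "
from h import *
go(.5555,-.153,.004,-6.4)
T=ctrl.camera('top');np.save('pics/t7.npy',T)
w=plane('top',comps(T,(225,188,251,212),205),.022);print(rect(w), cv2.minEnclosingCircle((w[:,:2]*1e3).astype(np.float32)))
S=ctrl.camera('scene')[185:275,190:310,::-1]
cv2.imwrite('pics/f7.png',cv2.resize(np.hstack([S,T[130:220,170:290,::-1]]),None,fx=3.3,fy=3.3,interpolation=2))
"
```

```text
shift [-0.8 -0.6  5. ] rel turn [ 0.01 -0.11  0.06] t 9.95 pos [ 556.2 -153.7  191. ] yaw -6.34 j [ 0.21  0.6  -0.07  1.94  0.07  0.6  -1.58] F [0.2 0.  0.3]
((453.0231018066406, 330.65386962890625), (66.5634994506836, 73.31349182128906), 0.9271301627159119) ((453.0230712890625, 330.65386962890625), 49.51163864135742)
```

View pics/f7.png

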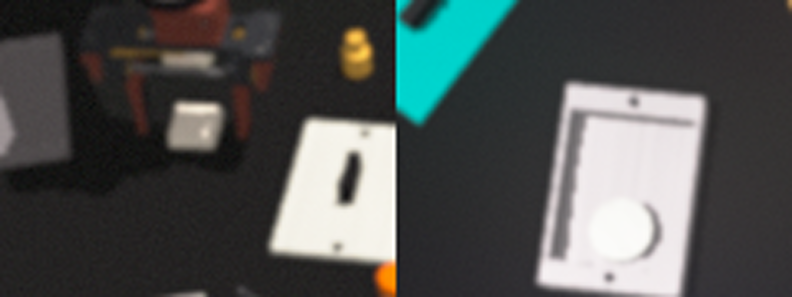

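Call:
play_rows(
  motion=[
    [0,0,5,0,0,0,1],
    [0,0,0,0,0,0,1],
    [0,0,0,0,0,0,-1],
    [0,0,0,0,0,0,-1],
    [0,0,0,0,0,0,-1],
    [0,0,0,0,0,0,-1],
    [0,0,0,0,0,0,-1],
    [0,0,0,0,0,0,-1],
  ],
)

```text
clock: 10.85
position: [0.5555, -0.1538, 0.1847]
eef_rot: [-3.142, -0.0, -0.111]
ft_force: [-0.5, 0.5, -0.4]
grip_width: 0.0436
```

```bash
python3 -c "
from h import *
go(.522,.3275,.13,-5.1)
import numpy as np
T=np.load('pics/t7.npy')
print(T[200,222:252].min(1));print(T[190:215,238].min(1));print(T[200,222:252])
"|head -8
```

```text
shift [ -86.6 -474.7 -127.3] rel turn [-0.   -0.   -1.27] t 10.85 pos [ 555.5 -153.8  184.7] yaw -6.37 j [ 0.21  0.61 -0.07  1.94  0.07  0.59 -1.58] F [-0.5  0.5 -0.4]
[180 228 238 237 236 237 243 248 248 249 248 248 247 247 247 247 248 248
 248 248 248 248 248 247 240 201 142 132 179 223]
[242 245 246 246 247 247 247 248 248 248 248 248 247 247 247 246 247 246
 233 220 226 234 236 236 236]
[[189 180 182]
 [234 228 229]
 [243 238 239]
```

Call:
play_rows(
  motion=[
    [0,0,0,0,0,0,-1],
    [0,0,0,0,0,0,-1],
    [0,0,0,0,0,0,-1],
  ],
)

```text
clock: 11.15
position: [0.5555, -0.1538, 0.1847]
eef_rot: [3.142, -0.0, -0.111]
ft_force: [0.4, -0.1, -0.1]
grip_width: 0.0419
```

Gripped at 41.9 mm, which matches the block. Now lift and carry it to the box.

Call:
play_rows(
  motion=[
    [0,0,-20,0,0,0,-1],
    [0,0,-40,0,0,0,-1],
    [0,0,-40,0,0,0,-1],
    [-5,-30,-25,0,0,0,-1],
    [-8,-45,0,0,0,0,-1],
    [-8,-45,0,0,0,0,-1],
    [-8,-45,0,0,0,0,-1],
    [-8,-45,0,0,0,0,-1],
  ],
)

```text
clock: 11.95
position: [0.5414, 0.0606, 0.3098]
eef_rot: [3.142, -0.0, -0.112]
ft_force: [0.4, -0.4, -1.2]
grip_width: 0.0416
```

Call:
play_rows(
  motion=[
    [-8,-44,0,0,0,0,-1],
    [-8,-44,0,0,0,0,-1],
    [-8,-44,0,0,0,0,-1],
    [-8,-44,0,0,0,0,-1],
    [-8,-44,0,0,0,0,-1],
    [-8,-40,0,0,0,0,-1],
    [0,0,0,0,0,-1.3,-1],
    [0,0,0,0,0,0,-1],
  ],
)

```text
clock: 12.75
position: [0.5225, 0.3235, 0.3092]
eef_rot: [3.141, 0.001, -0.086]
ft_force: [0.6, -1.5, -2.0]
grip_width: 0.0418
```

```bash
python3 -c "
from h import *
go(.522,.3275,.05,-5.1)"
```

```text
shift [-0.8 -4.  77.2] rel turn [0.03 0.04 0.19] t 12.75 pos [522.5 323.5 309.2] yaw -4.91 j [-0.51  0.49 -0.19  1.78  0.12  0.88 -2.41] F [ 0.6 -1.5 -2. ]
```

Call:
play_rows(
  motion=[
    [-1,-4,30,0,0,0,-1],
    [0,0,35,0,0,0,-1],
    [0,0,15,0,0,0,-1],
    [0,0,0,0,0,0,-1],
    [0,0,0,0,0,0,-1],
  ],
)

```text
clock: 13.25
position: [0.5232, 0.3261, 0.2304]
eef_rot: [3.142, -0.001, -0.09]
ft_force: [0.1, -0.0, -0.5]
grip_width: 0.0417
```

```bash
python3 -c "
from h import *
go(.522,.3275,.007,-5.1)
S=ctrl.camera('scene')[150:240,350:450,::-1]
cv2.imwrite('pics/f8.png',cv2.resize(S,None,fx=6,fy=6,interpolation=2))
"
```

```text
shift [-1.3 -1.3 41.4] rel turn [ 0.   -0.03 -0.06] t 13.25 pos [523.2 326.1 230.4] yaw -5.16 j [-0.53  0.59 -0.18  1.82  0.15  0.74 -2.44] F [ 0.1 -0.  -0.5]
```

View pics/f8.png

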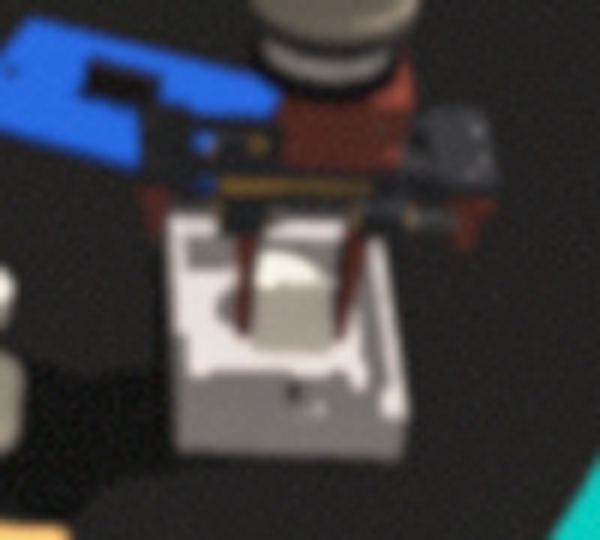

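Call:
play_rows(
  motion=[
    [-3,-1,20,0,0,0,-1],
    [0,0,14,0,0,0,-1],
    [0,0,4,0,0,0,-1],
    [0,0,2,0,0,0,-1],
    [0,0,0,0,0,0,-1],
    [0,0,0,0,0,0,-1],
  ],
)

```text
clock: 13.9
position: [0.5199, 0.3282, 0.1903]
eef_rot: [-3.141, -0.001, -0.089]
ft_force: [-1.3, -0.1, -0.8]
grip_width: 0.0415
```

Call:
play_rows(
  motion=[
    [0,0,1,0,0,0,-1],
    [0,0,0.5,0,0,0,-1],
    [0,0,0,0,0,0,-1],
  ],
)

```text
clock: 14.2
position: [0.5198, 0.3281, 0.1887]
eef_rot: [-3.141, -0.001, -0.089]
ft_force: [-1.1, -0.5, 3.6]
grip_width: 0.0419
```

Call:
play_rows(
  motion=[
    [0,0,0,0,0,0,0.25],
    [0,0,0,0,0,0,0.25],
    [0,0,0,0,0,0,0.25],
    [0,0,-10,0,0,0,0.25],
    [0,0,-30,0,0,0,0.25],
    [0,0,-40,0,0,0,0.25],
    [0,0,-40,0,0,0,0.25],
  ],
)

```text
clock: 14.9
position: [0.5193, 0.3279, 0.3098]
eef_rot: [3.141, 0.001, -0.088]
ft_force: [1.0, -0.2, 0.1]
grip_width: 0.0548
```

```bash
python3 -c "
from h import *
go(.6393,-.0005,.12,-9)
S=ctrl.camera('scene')[150:240,350:450,::-1]
cv2.imwrite('pics/f9.png',cv2.resize(S,None,fx=6,fy=6,interpolation=2))
"
```

```text
shift [148.5 316.5   7.8] rel turn [0.02 0.03 3.94] t 14.9 pos [519.3 327.9 309.8] yaw -5.06 j [-0.52  0.49 -0.19  1.78  0.12  0.89 -2.42] F [ 1.  -0.2  0.1]
```

View pics/f9.png

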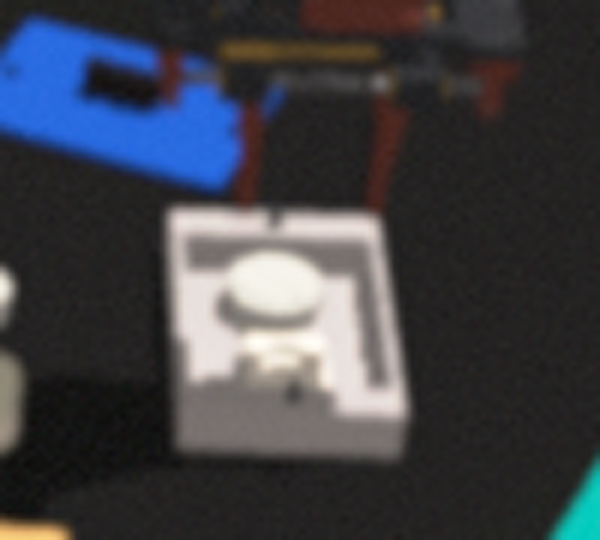

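Call:
play_rows(
  motion=[
    [20,43,0,0,0,0.5,0.2],
    [20,43,0,0,0,0.5,0.2],
    [20,43,0,0,0,0.5,0.2],
    [20,43,0,0,0,0.5,0.2],
    [20,43,0,0,0,0.5,0.2],
    [20,43,0,0,0,0.5,0.2],
    [20,43,0,0,0,0.9,0.2],
    [0,0,0,0,0,0,0.2],
  ],
)

```text
clock: 15.75
position: [0.6254, 0.0041, 0.3087]
eef_rot: [3.137, -0.002, -0.168]
ft_force: [-0.5, -0.3, -0.2]
grip_width: 0.0529
```

```bash
python3 -c "
from h import *
go(.6393,-.0005,.06,-9)"
```

```text
shift [14.3  1.9 66.7] rel turn [ 0.26 -0.14 -0.64] t 15.75 pos [625.4   4.1 308.7] yaw -9.64 j [-0.03  0.5  -0.11  1.76  0.07  0.89 -1.91] F [-0.5 -0.3 -0.2]
```

Call:
play_rows(
  motion=[
    [14,2,20,0,0,-0.3,0.2],
    [0,1,30,0,0,0,0.2],
    [0,0,15,0,0,0,0.2],
    [0,0,0,0,0,0,0.2],
    [0,0,0,0,0,0,0.2],
  ],
)

```text
clock: 16.25
position: [0.6376, 0.0084, 0.2437]
eef_rot: [-3.141, -0.0, -0.151]
ft_force: [0.8, -0.5, -0.3]
grip_width: 0.0527
```

```bash
python3 -c "
from h import *
go(.6393,-.0005,.012,-9)
T=ctrl.camera('top');S=ctrl.camera('scene')
np.save('pics/t10.npy',T);np.save('pics/s10.npy',S)
cv2.imwrite('pics/f10.png',cv2.resize(np.hstack([S[190:290,240:360,::-1],T[90:190,310:430,::-1]]),None,fx=3.3,fy=3.3,interpolation=2))
"
```

```text
shift [ 3.   8.6 49.7] rel turn [-0.01 -0.    0.37] t 16.25 pos [637.6   8.4 243.7] yaw -8.63 j [-0.03  0.6  -0.11  1.77  0.09  0.78 -1.9 ] F [ 0.8 -0.5 -0.3]
```

View pics/f10.png

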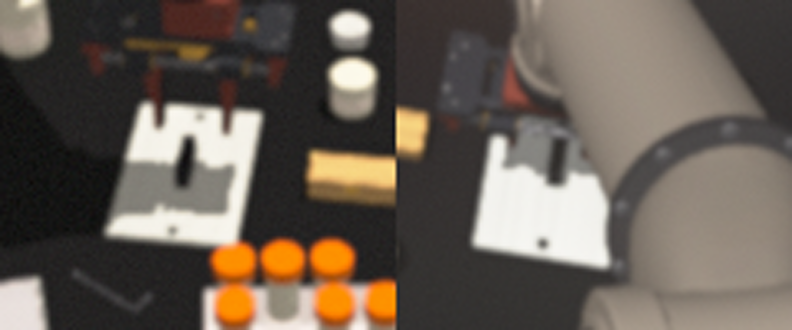

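Call:
play_rows(
  motion=[
    [3,8.5,10,0,0,0.4,0.2],
    [0,0,15,0,0,0,0.2],
    [0,0,0,0,0,0,0.2],
    [0,0,0,0,0,0,0.2],
  ],
)

```text
clock: 16.75
position: [0.6389, -0.001, 0.2173]
eef_rot: [3.141, 0.002, -0.158]
ft_force: [0.3, 0.2, -0.6]
grip_width: 0.0529
```

```bash
python3 -c "
from h import *
go(.6393,-.0005,.012,-9)
S=ctrl.camera('scene')
cv2.imwrite('pics/f11.png',cv2.resize(S[190:290,240:360,::-1],None,fx=6,fy=6,interpolation=2))
"
```

```text
shift [ 0.3 -0.6 23.3] rel turn [ 0.02  0.1  -0.08] t 16.75 pos [638.9  -1.  217.3] yaw -9.08 j [-0.02  0.64 -0.1   1.77  0.09  0.74 -1.9 ] F [ 0.3  0.2 -0.6]
```

View pics/f11.png

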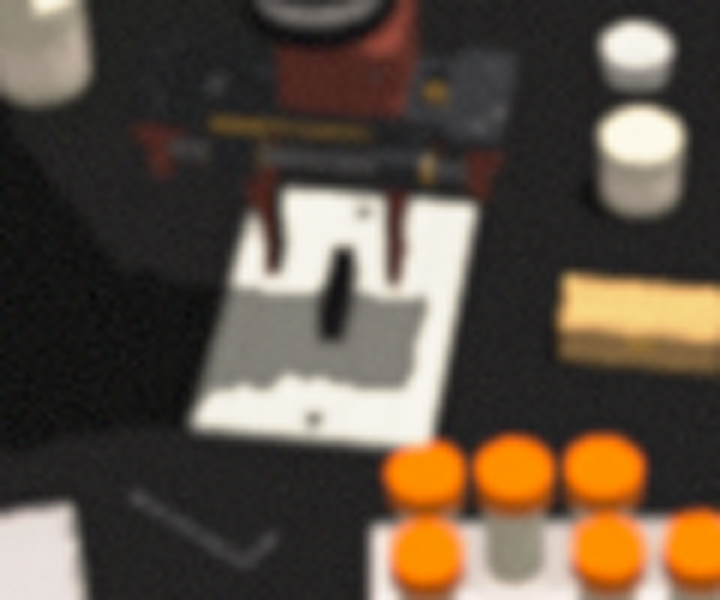

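Call:
play_rows(
  motion=[
    [0,0,12,0,0,0,0.2],
    [0,0,8,0,0,0,0.2],
    [0,0,2.5,0,0,0,0.2],
    [0,0,0,0,0,0,-1],
    [0,0,0,0,0,0,-1],
    [0,0,0,0,0,0,-1],
    [0,0,0,0,0,0,-1],
    [0,0,0,0,0,0,-1],
  ],
  grip_force=35,
)

```text
clock: 17.6
position: [0.6394, -0.001, 0.1959]
eef_rot: [-3.141, -0.001, -0.158]
ft_force: [-0.1, 0.3, 0.3]
grip_width: 0.0164
```

Call:
play_rows(
  motion=[
    [0,0,0,0,0,0,-1],
    [0,0,0,0,0,0,-1],
    [0,0,0,0,0,0,-1],
    [0,0,0,0,0,0,-1],
  ],
)

```text
clock: 18.0
position: [0.6393, -0.001, 0.1959]
eef_rot: [3.142, -0.0, -0.158]
ft_force: [-0.6, 0.3, 2.7]
grip_width: 0.0136
```

```bash
python3 -c "
from h import *
go(.6393,-.0005,.012,-9)
S=ctrl.camera('scene');T=ctrl.camera('top');np.save('pics/s12.npy',S);np.save('pics/t12.npy',T)
cv2.imwrite('pics/f12.png',cv2.resize(np.hstack([S[190:290,240:360,::-1],T[90:190,310:430,::-1]]),None,fx=3.3,fy=3.3,interpolation=2))
"
```

```text
shift [-0.1 -0.5  1.9] rel turn [ 0.   -0.02 -0.07] t 18.0 pos [639.3  -1.  195.9] yaw -9.07 j [-0.02  0.67 -0.1   1.78  0.1   0.7  -1.9 ] F [-0.6  0.3  2.7]
```

View pics/f12.png

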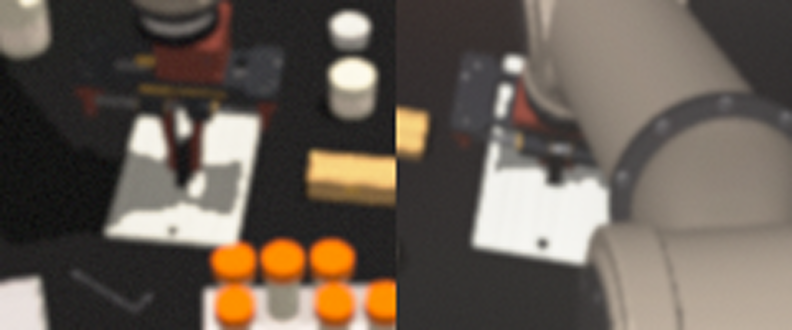

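```bash
cat >>h.py <<'E'
def dark(im,u,v,r=3,f=8):
    g=cv2.resize(im[v-r-3:v+r+4,u-r-3:u+r+4].min(2),None,fx=f,fy=f,interpolation=cv2.INTER_CUBIC).astype(float)
    k=3*f; g=g[k:-k,k:-k]; w=np.clip(np.median(g)-15-g,0,None)
    yy,xx=np.mgrid[0:g.shape[0],0:g.shape[1]]
    return np.array([u-r+((w*xx).sum()/w.sum()+.5)/f-.5, v-r+((w*yy).sum()/w.sum()+.5)/f-.5])
E
python3 - <<'E'
from h import *
L=lambda s:np.load(f"pics/{s}.npy")
for n in("top0","t10","t12"):
    p=dark(L(n),354,163);print(n,p.round(2),(plane("top",p,.005)[0,:2]*1e3).round(1))
for n in("scene0","s10","s12"):
    p=dark(L(n),292,260);print(n,p.round(2),(plane("scene",p,.005)[0,:2]*1e3).round(1))
p=dark(L("top0"),362,113);print(p,plane("top",p,.005)[0,:2]*1e3)
p=dark(L("scene0"),301,225);print(p,plane("scene",p,.005)[0,:2]*1e3)
print("box pins top")
for n,u,v in(("top0",242,161),("top0",234,214),("t7",242,161),("t7",234,214)):
    p=dark(L(n),u,v);print(p.round(2),[(plane("top",p,z)[0,:2]*1e3).round(1) for z in(.03,.037)])
for n,u,v in(("scene0",396,186),("scene0",398,216)):
    p=dark(L(n),u,v);print(p.round(2),[(plane("scene",p,z)[0,:2]*1e3).round(1) for z in(.03,.037)])
E
```

```text
top0 [354.01 163.38] [564.9   9.2]
t10 [354.01 163.39] [564.8   9.1]
t12 [353.95 163.39] [564.8   9.3]
scene0 [291.59 262.31] [725.8  -9.5]
s10 [291.6 262.3] [725.8  -9.5]
s12 [291.6  262.28] [725.7  -9.5]
[362.53204991 112.85368101] [715.59904669 -14.73874416]
[301.11951477 222.52152343] [553.77054573  16.91431831]
box pins top
[241.69 160.48] [array([561.8, 322.8]), array([560. , 321.5])]
[233.99 213.96] [array([411.2, 336.6]), array([410.2, 335.2])]
[241.68 160.47] [array([561.9, 322.8]), array([560. , 321.5])]
[233.99 213.96] [array([411.3, 336.6]), array([410.2, 335.2])]
[396.04 183.62] [array([390.8, 345.4]), array([399.9, 343.3])]
[397.98 217.11] [array([565.1, 324.8]), array([573. , 322.8])]
```

Call:
play_rows(
  motion=[
    [0,0,-5,0,0,0,-1],
    [0,0,-15,0,0,0,-1],
    [0,0,-25,0,0,0,-1],
    [0,0,-30,0,0,0,-1],
    [0,0,-25,0,0,0,-1],
    [0,0,0,0,0,0,-1],
  ],
)

```text
clock: 18.7
position: [0.6406, -0.0009, 0.3001]
eef_rot: [-3.14, -0.007, -0.159]
ft_force: [0.9, -0.6, -2.2]
grip_width: 0.0138
```

```bash
python3 -c "
from h import *
go(.4856,.3303,.1139,-5.1)"
```

```text
shift [-205.4 -302.6    3.3] rel turn [-0.08 -0.42 -3.99] t 18.7 pos [640.6  -0.9 300.1] yaw -9.09 j [-0.01  0.53 -0.11  1.73  0.07  0.88 -1.89] F [ 0.9 -0.6 -2.2]
```

Call:
play_rows(
  motion=[
    [-10,-14,0,0,0,0,-1],
    [-20,-29,0,0,0,0,-1],
    [-20,-29,0,0,0,0,-1],
    [-20,-29,0,0,0,0,-1],
    [-20,-29,0,0,0,0,-1],
    [-20,-29,0,0,0,0,-1],
    [-20,-29,0,0,0,0,-1],
    [-20,-29,0,0,0,0,-1],
  ],
)

```text
clock: 19.5
position: [0.5228, 0.2387, 0.2938]
eef_rot: [3.14, 0.003, -0.157]
ft_force: [0.4, 0.6, -3.3]
grip_width: 0.014
```

Call:
play_rows(
  motion=[
    [-20,-29,0,0,0,-1,-1],
    [-15,-22,0,0,0,-1,-1],
    [-10,-15,0,0,0,-1,-1],
    [-5,-8,0,0,0,-1,-1],
    [0,0,0,0,0,0,-1],
    [0,0,0,0,0,0,-1],
  ],
)

```text
clock: 20.1
position: [0.4868, 0.3159, 0.2952]
eef_rot: [3.14, 0.0, -0.09]
ft_force: [0.9, -1.0, -2.5]
grip_width: 0.0138
```

```bash
python3 -c "
from h import *
go(.4856,.3303,.075,-5.1)"
```

```text
shift [ -2.4 -14.3  38.2] rel turn [ 0.08  0.   -0.07] t 20.1 pos [486.8 315.9 295.2] yaw -5.17 j [-0.53  0.46 -0.2   1.87  0.12  0.82 -2.45] F [ 0.9 -1.  -2.5]
```

Call:
play_rows(
  motion=[
    [-2.4,-14.3,8,0,0,0,-1],
    [0,0,20,0,0,0,-1],
    [0,0,10,0,0,0,-1],
    [0,0,0,0,0,0,-1],
    [0,0,0,0,0,0,-1],
    [0,0,0,0,0,0,-1],
  ],
)

```text
clock: 20.7
position: [0.4855, 0.3317, 0.2583]
eef_rot: [-3.141, -0.001, -0.089]
ft_force: [-0.6, -0.6, -2.7]
grip_width: 0.0135
```

```bash
python3 -c "
from h import *
go(.4856,.3303,.060,-5.1)
S=ctrl.camera('scene');T=ctrl.camera('top');np.save('pics/s13.npy',S);np.save('pics/t13.npy',T)
cv2.imwrite('pics/f13.png',cv2.resize(np.hstack([S[140:240,345:465,::-1],T[140:240,180:300,::-1]]),None,fx=3.3,fy=3.3,interpolation=2))
"
```

```text
shift [ 0.2  1.4 16.3] rel turn [-0.04 -0.05 -0.01] t 20.7 pos [485.5 331.7 258.3] yaw -5.11 j [-0.56  0.52 -0.19  1.88  0.14  0.76 -2.48] F [-0.6 -0.6 -2.7]
```

View pics/f13.png

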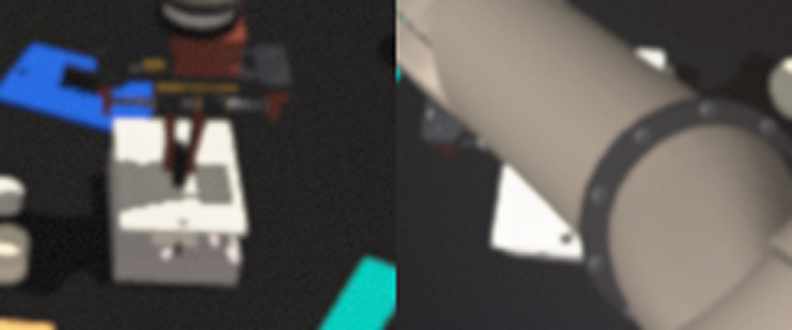

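```bash
python3 - <<'E'
from h import *
T=np.load("pics/t13.npy");S=np.load("pics/s13.npy")
z=.0674
u=180+(566-396)/3.3;v=140+238/3.3
p=dark(T,round(u),round(v));print(p,plane("top",p,z)*1e3, "exp 410.8 338.4")
u=345+183/3.3;v=140+222/3.3
p=dark(S,round(u),round(v));print(p,plane("scene",p,z)*1e3,"exp 560.2 325")
print(proj("top",[.4108,.3384,z]),proj("scene",[.5602,.325,z]))
cv2.imwrite('pics/f14.png',cv2.resize(np.hstack([S[190:230,375:425,::-1],T[190:230,205:255,::-1]]),None,fx=7.9,fy=7.9,interpolation=2))
E
```

```text
[233.33145812 210.5394058 ] [[414.75414775 331.53711292  67.4       ]] exp 410.8 338.4
[399.87303514 209.5170859 ] [[571.84063769 325.76067775  67.4       ]] exp 560.2 325
[[230.67132668 211.97311645]] [[399.03033223 207.09804418]]
```

View pics/f14.png

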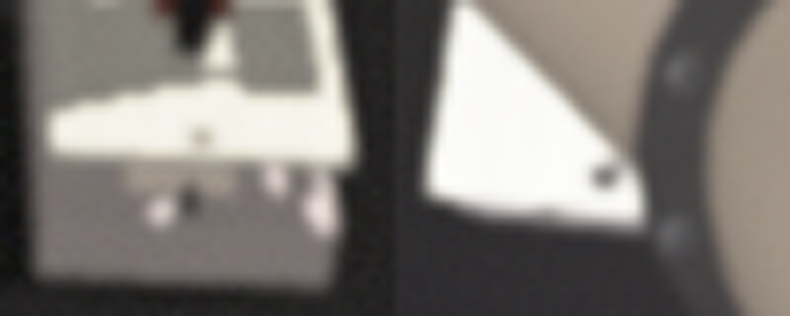

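Call:
play_rows(
  motion=[
    [0,2,8,0,0,0,-1],
    [0,0,4,0,0,0,-1],
    [0,0,0,0,0,0,-1],
    [0,0,0,0,0,0,-1],
  ],
)

```text
clock: 21.2
position: [0.4848, 0.3296, 0.2454]
eef_rot: [3.141, 0.0, -0.089]
ft_force: [0.5, -0.1, -3.4]
grip_width: 0.0138
```

```bash
python3 -c "
from h import *
go(.4855,.3297,.060,-5.1)
S=ctrl.camera('scene');T=ctrl.camera('top');np.save('pics/s14.npy',S);np.save('pics/t14.npy',T)
cv2.imwrite('pics/f15.png',cv2.resize(np.hstack([S[170:235,375:425,::-1],T[150:215,205:255,::-1]]),None,fx=7.9,fy=7.9,interpolation=2))
"
```

```text
shift [ 0.7 -0.1  3.4] rel turn [0.02 0.02 0.03] t 21.2 pos [484.8 329.6 245.4] yaw -5.07 j [-0.56  0.53 -0.19  1.89  0.14  0.73 -2.49] F [ 0.5 -0.1 -3.4]
```

View pics/f15.png

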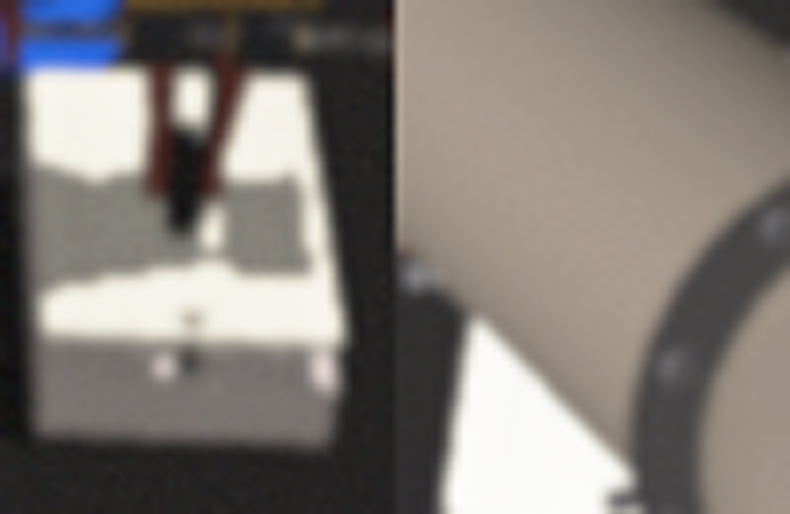

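```bash
python3 -c "
from h import *
print(proj('scene',[[.5595,.3229,.0545],[.5602,.3229,.04],[.5602,.3229,.033]]))"
```

```text
[[397.9006991  210.09761436]
 [397.46753266 213.71994906]
 [397.24375251 215.38277743]]
```

Call:
play_rows(
  motion=[
    [0.5,0,4,0,0,0,-1],
    [0,0,3,0,0,0,-1],
    [0,0,2,0,0,0,-1],
    [0,0,0,0,0,0,-1],
  ],
)

```text
clock: 21.7
position: [0.4853, 0.3295, 0.2362]
eef_rot: [3.141, 0.001, -0.088]
ft_force: [-0.1, -0.3, -3.3]
grip_width: 0.0134
```

Call:
play_rows(
  motion=[
    [0,0,2,0,0,0,-1],
    [0,0,2,0,0,0,-1],
    [0,0,0,0,0,0,-1],
  ],
)

```text
clock: 22.0
position: [0.4853, 0.3296, 0.2323]
eef_rot: [3.141, 0.0, -0.088]
ft_force: [-0.2, -0.1, -3.5]
grip_width: 0.0136
```

Call:
play_rows(
  motion=[
    [0,0,2,0,0,0,-1],
    [0,0,2,0,0,0,-1],
    [0,0,1,0,0,0,-1],
    [0,0,0,0,0,0,-1],
  ],
)

```text
clock: 22.4
position: [0.4853, 0.3296, 0.2275]
eef_rot: [3.141, 0.0, -0.088]
ft_force: [0.5, -0.3, -2.8]
grip_width: 0.0139
```

Call:
play_rows(
  motion=[
    [0,0,0.7,0,0,0,-1],
    [0,0,0.4,0,0,0,-1],
    [0,0,0,0,0,0,-1],
  ],
)

```text
clock: 22.7
position: [0.4854, 0.3296, 0.2265]
eef_rot: [3.142, -0.0, -0.089]
ft_force: [-1.2, 0.5, -3.6]
grip_width: 0.0135
```

Call:
play_rows(
  motion=[
    [0,0,0.5,0,0,0,-1],
    [0,0,0.3,0,0,0,-1],
    [0,0,0,0,0,0,-1],
  ],
)

```text
clock: 23.0
position: [0.4854, 0.3297, 0.2259]
eef_rot: [-3.142, -0.0, -0.088]
ft_force: [0.3, -0.7, -1.2]
grip_width: 0.0139
```

Call:
play_rows(
  motion=[
    [0,0,0.3,0,0,0,-1],
    [0,0,0,0,0,0,-1],
  ],
)

```text
clock: 23.2
position: [0.4854, 0.3297, 0.2259]
eef_rot: [-3.142, -0.0, -0.088]
ft_force: [-2.4, -1.3, 3.4]
grip_width: 0.0138
```

Contact came at exactly the flush height (TCP z 225.9 mm). Release to about 35 mm, lift and look.

Call:
play_rows(
  motion=[
    [0,0,0,0,0,0,-0.2],
    [0,0,0,0,0,0,-0.2],
    [0,0,0,0,0,0,-0.2],
    [0,0,0,0,0,0,-0.2],
    [0,0,-8,0,0,0,-0.2],
    [0,0,-25,0,0,0,-0.2],
    [0,0,-35,0,0,0,-0.2],
    [0,0,-25,0,0,0,0.5],
  ],
  grip_force=20,
)

```text
clock: 24.0
position: [0.4856, 0.3299, 0.3209]
eef_rot: [-3.14, -0.001, -0.088]
ft_force: [0.2, 0.0, -0.3]
grip_width: 0.0401
```

```bash
python3 -c "
from h import *
go(.548,.1597,.12,-5.1)
S=ctrl.camera('scene')
cv2.imwrite('pics/f16.png',cv2.resize(S[170:240,360:440,::-1],None,fx=8,fy=8,interpolation=2))
"
```

```text
shift [ 77.2 164.   18.8] rel turn [-0.07 -0.08  0.03] t 24.0 pos [485.6 329.9 320.9] yaw -5.07 j [-0.54  0.43 -0.2   1.84  0.11  0.88 -2.46] F [ 0.2  0.  -0.3]
```

View pics/f16.png

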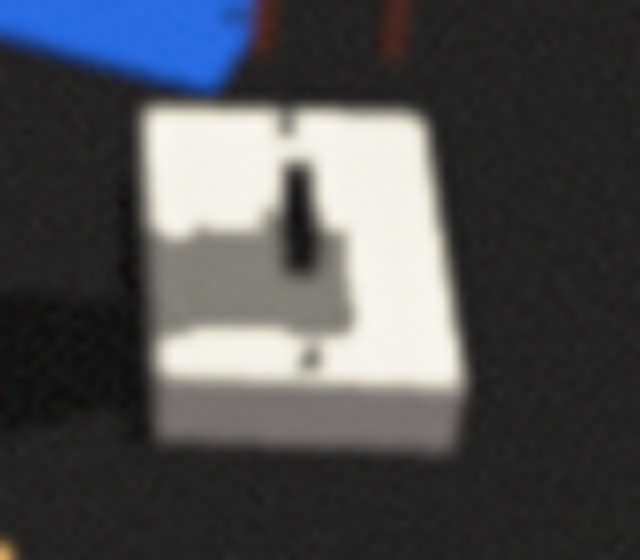

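Both pins stand through the cover holes (near 396,186 and 399,214), and the plate lies flat. Next is the jar.

Call:
play_rows(
  motion=[
    [19,41,0,0,0,0,1],
    [19,41,0,0,0,0,1],
    [19,41,0,0,0,0,1],
    [19,41,10,0,0,0,1],
    [0,0,9,0,0,0,1],
    [0,0,0,0,0,0,1],
    [0,0,0,0,0,0,1],
  ],
)

```text
clock: 24.75
position: [0.5462, 0.1609, 0.2997]
eef_rot: [-3.141, 0.0, -0.087]
ft_force: [0.5, 1.3, -0.1]
grip_width: 0.0879
```

```bash
python3 -c "
from h import *
go(.548,.1597,.010,-5.1)
"
```

```text
shift [  1.9   1.1 107.7] rel turn [-0.05  0.02  0.12] t 24.75 pos [546.2 160.9 299.7] yaw -4.98 j [-0.27  0.43 -0.16  1.9   0.09  0.82 -2.14] F [ 0.5  1.3 -0.1]
```

Call:
play_rows(
  motion=[
    [2,1,30,0,0,0,1],
    [0,0,35,0,0,0,1],
    [0,0,15,0,0,0,1],
    [0,0,0,0,0,0,1],
    [0,0,0,0,0,0,1],
  ],
)

```text
clock: 25.25
position: [0.5488, 0.1594, 0.2203]
eef_rot: [-3.141, -0.001, -0.087]
ft_force: [-0.2, 0.9, -0.3]
grip_width: 0.0876
```

```bash
python3 -c "
from h import *
go(.548,.1597,.010,-5.1)
S=ctrl.camera('scene')
cv2.imwrite('pics/f17.png',cv2.resize(S[170:240,310:390,::-1],None,fx=7,fy=7,interpolation=2))
"
```

```text
shift [-0.8 -0.2 28.3] rel turn [-0.04 -0.04  0.1 ] t 25.25 pos [548.8 159.4 220.3] yaw -5.0 j [-0.28  0.55 -0.14  1.94  0.12  0.66 -2.16] F [-0.2  0.9 -0.3]
```

View pics/f17.png

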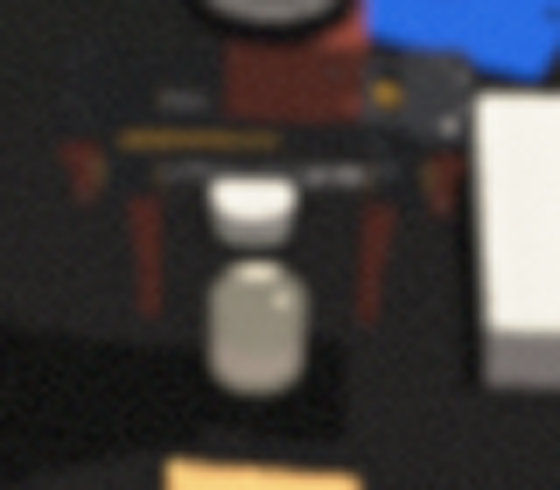

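Jar at (347,213) is centred between the fingers.

Call:
play_rows(
  motion=[
    [0,0,20,0,0,0,1],
    [0,0,9,0,0,0,1],
    [0,0,0,0,0,0,1],
    [0,0,0,0,0,0,-1],
    [0,0,0,0,0,0,-1],
    [0,0,0,0,0,0,-1],
    [0,0,0,0,0,0,-1],
    [0,0,0,0,0,0,-1],
  ],
)

```text
clock: 26.1
position: [0.5486, 0.1584, 0.1907]
eef_rot: [-3.141, -0.0, -0.089]
ft_force: [0.9, 0.5, -0.0]
grip_width: 0.0511
```

Call:
play_rows(
  motion=[
    [0,0,0,0,0,0,-1],
    [0,0,0,0,0,0,-1],
    [0,0,0,0,0,0,-1],
    [0,0,0,0,0,0,-1],
  ],
)

```text
clock: 26.5
position: [0.5485, 0.1584, 0.1905]
eef_rot: [-3.142, -0.0, -0.089]
ft_force: [-0.5, 0.6, 1.4]
grip_width: 0.0397
```

```bash
python3 -c "
from h import *
# tray centre: mean w/ biases ; tray frame yaw 12
c=np.array([.515,-.3508]);a=np.radians(12);X=np.array([np.cos(a),np.sin(a)])
print('jar',c+.045*X,'slide',c-.035*X)
go(*(c+.045*X),.13,-5.1)
"
```

```text
jar [ 0.55901664 -0.34144397] slide [ 0.48076483 -0.35807691]
shift [  54.6  497.  -121.5] rel turn [-0.   -0.01  0.03] t 26.5 pos [548.5 158.4 190.5] yaw -5.07 j [-0.29  0.6  -0.14  1.95  0.13  0.61 -2.17] F [-0.5  0.6  1.4]
```

Call:
play_rows(
  motion=[
    [0,0,-20,0,0,0,-1],
    [0,0,-40,0,0,0,-1],
    [0,0,-40,0,0,0,-1],
    [3,25,-20,0,0,0,-1],
    [5,45,0,0,0,0,-1],
    [5,45,0,0,0,0,-1],
    [5,45,0,0,0,0,-1],
    [5,45,0,0,0,0,-1],
  ],
)

```text
clock: 27.3
position: [0.5529, -0.0496, 0.3105]
eef_rot: [3.142, 0.0, -0.088]
ft_force: [-0.1, 0.9, -1.0]
grip_width: 0.0398
```

Call:
play_rows(
  motion=[
    [5,45,0,0,0,0,-1],
    [5,45,0,0,0,0,-1],
    [5,45,0,0,0,0,-1],
    [5,45,0,0,0,0,-1],
    [5,45,0,0,0,0,-1],
    [5,45,0,0,0,0,-1],
    [0,10,0,0,0,0,-1],
    [0,0,0,0,0,0,-1],
  ],
)

```text
clock: 28.1
position: [0.5573, -0.3319, 0.3099]
eef_rot: [3.141, 0.001, -0.093]
ft_force: [0.4, 0.4, -0.2]
grip_width: 0.0399
```

Call:
play_rows(
  motion=[
    [0,0,0,0,0,0,-1],
    [0,0,0,0,0,0,-1],
  ],
)

```text
clock: 28.3
position: [0.5591, -0.3269, 0.3103]
eef_rot: [-3.14, 0.0, -0.085]
ft_force: [-0.2, 0.4, -0.9]
grip_width: 0.0398
```

```bash
python3 -c "
from h import *
go(.559,-.3414,.03,-5.1)
T=ctrl.camera('top');S=ctrl.camera('scene')
cv2.imwrite('pics/f18.png',cv2.resize(np.hstack([S[150:260,140:260,::-1],T[120:230,430:550,::-1]]),None,fx=3.3,fy=3.3,interpolation=2))
"
```

```text
shift [ 1.2 14.6 98.3] rel turn [-0.08  0.01  0.21] t 28.3 pos [ 559.1 -326.9  310.3] yaw -4.89 j [ 0.46  0.53 -0.04  1.71  0.03  0.91 -1.24] F [-0.2  0.4 -0.9]
```

View pics/f18.png

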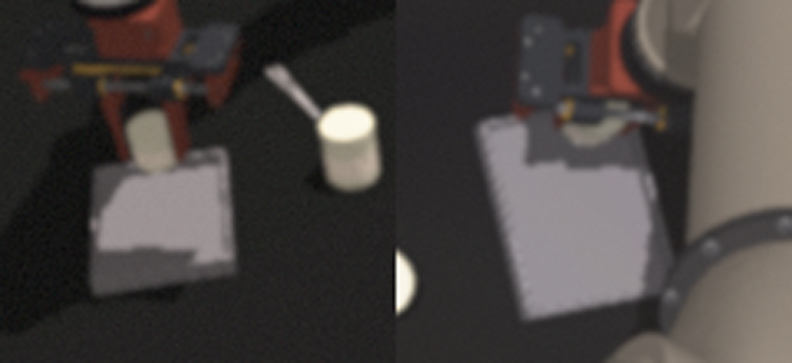

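Call:
play_rows(
  motion=[
    [1,14.5,20,0,0,0,-1],
    [0,0,35,0,0,0,-1],
    [0,0,30,0,0,0,-1],
    [0,0,10,0,0,0,-1],
    [0,0,0,0,0,0,-1],
    [0,0,0,0,0,0,-1],
  ],
)

```text
clock: 29.0
position: [0.5589, -0.3437, 0.2167]
eef_rot: [3.141, -0.002, -0.088]
ft_force: [0.2, 0.0, -0.4]
grip_width: 0.0396
```

```bash
python3 -c "
from h import *
go(.559,-.3414,.0125,-5.1)
S=ctrl.camera('scene')
cv2.imwrite('pics/f19.png',cv2.resize(S[170:250,140:240,::-1],None,fx=6,fy=6,interpolation=2))
"
```

```text
shift [-0.1 -2.4 22.2] rel turn [ 0.03 -0.09  0.07] t 29.0 pos [ 558.9 -343.7  216.7] yaw -5.03 j [ 0.48  0.66 -0.04  1.73  0.03  0.75 -1.23] F [ 0.2  0.  -0.4]
```

View pics/f19.png

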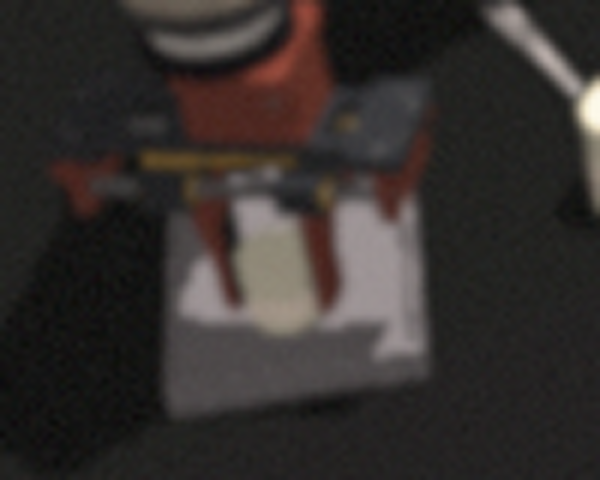

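Call:
play_rows(
  motion=[
    [0,0,12,0,0,0,-1],
    [0,0,5,0,0,0,-1],
    [0,0,2,0,0,0,-1],
    [0,0,1,0,0,0,-1],
    [0,0,0,0,0,0,-1],
    [0,0,0,0,0,0,-1],
  ],
)

```text
clock: 29.65
position: [0.5582, -0.344, 0.1957]
eef_rot: [3.141, -0.0, -0.089]
ft_force: [-0.5, 0.1, -1.0]
grip_width: 0.0395
```

Call:
play_rows(
  motion=[
    [0,0,1,0,0,0,-1],
    [0,0,0.5,0,0,0,-1],
    [0,0,0,0,0,0,-1],
  ],
)

```text
clock: 29.95
position: [0.5583, -0.344, 0.1946]
eef_rot: [3.141, -0.001, -0.089]
ft_force: [-1.2, 0.5, 4.2]
grip_width: 0.0399
```

Call:
play_rows(
  motion=[
    [0,0,0,0,0,0,0.27],
    [0,0,0,0,0,0,0.27],
    [0,0,0,0,0,0,0.27],
    [0,0,0,0,0,0,0.27],
    [0,0,-20,0,0,0,0.27],
    [0,0,-40,0,0,0,0.27],
    [0,0,-40,0,0,0,0.27],
    [0,0,-15,0,0,0,0.27],
  ],
)

```text
clock: 30.75
position: [0.5591, -0.3446, 0.3132]
eef_rot: [3.139, -0.006, -0.089]
ft_force: [1.1, 0.3, 0.7]
grip_width: 0.0559
```

```bash
python3 -c "
from h import *
go(.6615,.1537,.13,80.7)
S=ctrl.camera('scene')
cv2.imwrite('pics/f20.png',cv2.resize(S[170:250,140:240,::-1],None,fx=6,fy=6,interpolation=2))
"
```

```text
shift [ 5.780e+01 -5.054e+02  4.000e-01] rel turn [  0.35  -0.16 -85.78] t 30.75 pos [ 559.1 -344.6  313.2] yaw -5.08 j [ 0.48  0.54 -0.04  1.68  0.02  0.92 -1.22] F [1.1 0.3 0.7]
```

View pics/f20.png

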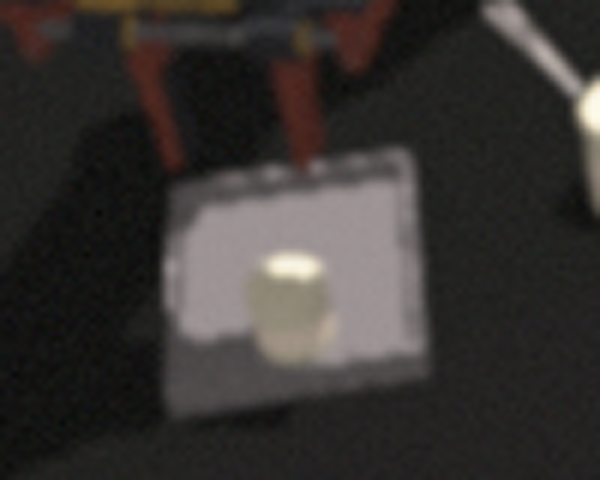

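Call:
play_rows(
  motion=[
    [5,-46,0,0,0,0,1],
    [5,-46,0,0,0,0,1],
    [5,-46,0,0,0,0,1],
    [5,-46,0,0,0,0,1],
    [5,-46,0,0,0,0,1],
    [5,-46,0,0,0,0,1],
    [5,-46,0,0,0,0,1],
    [5,-46,0,0,0,0,1],
  ],
)

```text
clock: 31.6
position: [0.6301, 0.0209, 0.3074]
eef_rot: [3.141, 0.002, -0.089]
ft_force: [1.2, 0.1, -0.4]
grip_width: 0.088
```

Call:
play_rows(
  motion=[
    [5,-46,0,0,0,0,1],
    [5,-46,0,0,0,0,1],
    [5,-46,0,0,0,0,1],
    [0,0,0,0,0,-8.5,1],
    [0,0,0,0,0,-8.5,1],
    [0,0,0,0,0,-8.5,1],
    [0,0,0,0,0,-8.5,1],
    [0,0,0,0,0,-8.5,1],
  ],
)

```text
clock: 32.4
position: [0.6572, 0.1552, 0.307]
eef_rot: [-3.141, 0.002, 0.66]
ft_force: [-0.8, -0.5, -0.3]
grip_width: 0.0879
```

Call:
play_rows(
  motion=[
    [0,0,0,0,0,-8.5,1],
    [0,0,0,0,0,-8.5,1],
    [0,0,0,0,0,-8.5,1],
    [0,0,0,0,0,-8.5,1],
    [0,0,0,0,0,-8.5,1],
    [0,0,0,0,0,0,1],
    [0,0,0,0,0,0,1],
  ],
)

```text
clock: 33.1
position: [0.6574, 0.155, 0.3077]
eef_rot: [-3.14, 0.0, 1.391]
ft_force: [0.0, 0.3, 0.2]
grip_width: 0.0879
```

```bash
python3 -c "
from h import *
go(.6615,.1536,.06,80.7)
"
```

```text
shift [-0.6  4.4 65.7] rel turn [-0.1   0.02 -1.  ] t 33.1 pos [657.4 155.  307.7] yaw 79.7 j [-0.01  0.61 -0.46  1.61  0.31  0.99 -0.74] F [0.  0.3 0.2]
```

Call:
play_rows(
  motion=[
    [-0.5,4.4,20,0,0,-1,1],
    [0,0,30,0,0,0,1],
    [0,0,15,0,0,0,1],
    [0,0,0,0,0,0,1],
    [0,0,0,0,0,0,1],
  ],
)

```text
clock: 33.6
position: [0.6619, 0.1542, 0.2437]
eef_rot: [-3.141, 0.0, 1.412]
ft_force: [0.3, 0.2, -0.3]
grip_width: 0.0879
```

```bash
python3 -c "
from h import *
go(.6615,.1536,.005,80.7)
T=ctrl.camera('top');S=ctrl.camera('scene')
cv2.imwrite('pics/f21.png',cv2.resize(np.hstack([S[180:270,300:410,::-1],T[80:170,250:360,::-1]]),None,fx=3.6,fy=3.6,interpolation=2))
"
```

```text
shift [-0.7 -0.3 56.7] rel turn [-0.03  0.    0.22] t 33.6 pos [661.9 154.2 243.7] yaw 80.92 j [-0.02  0.69 -0.43  1.64  0.35  0.89 -0.75] F [ 0.3  0.2 -0.3]
```

View pics/f21.png

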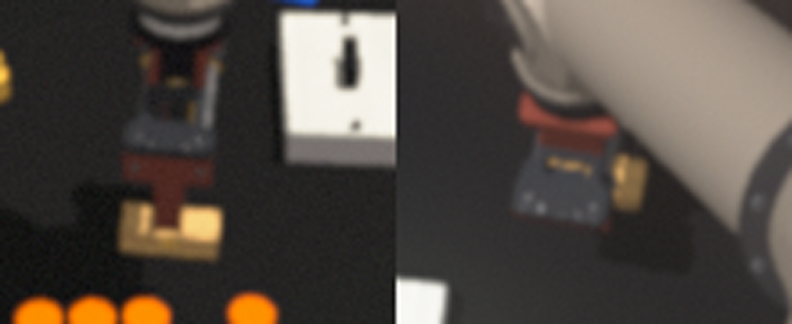

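Call:
play_rows(
  motion=[
    [-0.5,0,25,0,0,0,1],
    [0,0,20,0,0,0,1],
    [0,0,8,0,0,0,1],
    [0,0,2,0,0,0,1],
    [0,0,0,0,0,0,1],
    [0,0,0,0,0,0,-1],
    [0,0,0,0,0,0,-1],
    [0,0,0,0,0,0,-1],
  ],
)

```text
clock: 34.5
position: [0.6621, 0.1536, 0.1897]
eef_rot: [3.141, -0.0, 1.412]
ft_force: [-0.5, -0.3, 0.2]
grip_width: 0.0671
```

Call:
play_rows(
  motion=[
    [0,0,0,0,0,0,-1],
    [0,0,0,0,0,0,-1],
    [0,0,0,0,0,0,-1],
    [0,0,0,0,0,0,-1],
    [0,0,0,0,0,0,-1],
    [0,0,0,0,0,0,-1],
  ],
)

```text
clock: 35.1
position: [0.6618, 0.1535, 0.1889]
eef_rot: [-3.142, 0.0, 1.412]
ft_force: [0.0, 0.7, -0.4]
grip_width: 0.0338
```

```bash
python3 -c "
from h import *
go(.4808,-.358,.13,102)
"
```

```text
shift [-533.6  -98.1 -123. ] rel turn [ -0.     0.   -21.07] t 35.1 pos [661.8 153.5 188.9] yaw 80.93 j [-0.04  0.76 -0.41  1.66  0.39  0.8  -0.78] F [ 0.   0.7 -0.4]
```

Call:
play_rows(
  motion=[
    [0,0,-20,0,0,0,-1],
    [0,0,-40,0,0,0,-1],
    [0,0,-40,0,0,0,-1],
    [-25,-5,-20,0,0,0,-1],
    [-44,-8,0,0,0,0,-1],
    [-44,-8,0,0,0,0,-1],
    [-44,-8,0,0,0,0,-1],
    [-44,-8,0,0,0,0,-1],
  ],
)

```text
clock: 35.9
position: [0.5927, -0.0408, 0.309]
eef_rot: [3.142, 0.0, 1.413]
ft_force: [0.7, -0.3, -0.2]
grip_width: 0.0339
```

Call:
play_rows(
  motion=[
    [-44,-8,0,0,0,0,-1],
    [-44,-8,0,0,0,0,-1],
    [-44,-8,0,0,0,0,-1],
    [-44,-8,0,0,0,0,-1],
    [-44,-8,0,0,0,0,-1],
    [-44,-8,0,0,0,0,-1],
    [-44,-8,0,0,0,0,-1],
    [0,0,0,0,0,0,-1],
  ],
)

```text
clock: 36.7
position: [0.486, -0.3418, 0.3085]
eef_rot: [-3.14, 0.004, 1.402]
ft_force: [0.5, 0.0, -1.3]
grip_width: 0.0336
```

```bash
python3 -c "
from h import *
go(.4808,-.358,.13,102)
"
```

```text
shift [-16.8  -2.4  -3.4] rel turn [ -0.14   0.2  -21.69] t 36.7 pos [ 486.  -341.8  308.5] yaw 80.31 j [ 0.81  0.48 -0.4   1.82  0.24  0.89  0.13] F [ 0.5  0.  -1.3]
```

Call:
play_rows(
  motion=[
    [0,0,0,0,0,-7,-1],
    [0,0,0,0,0,-7,-1],
    [0,0,0,0,0,-7,-1],
    [0,0,0,0,0,0,-1],
    [0,0,0,0,0,0,-1],
  ],
)

```text
clock: 37.2
position: [0.4898, -0.3342, 0.3089]
eef_rot: [3.142, -0.0, 1.776]
ft_force: [0.9, 0.0, -0.7]
grip_width: 0.034
```

```bash
python3 -c "
from h import *
go(.4808,-.358,.06,102)
"
```

```text
shift [-21.5 -13.6  66.9] rel turn [ 0.   -0.02 -0.24] t 37.2 pos [ 489.8 -334.2  308.9] yaw 101.76 j [ 0.87  0.5  -0.49  1.82  0.29  0.9   0.45] F [ 0.9  0.  -0.7]
```

Call:
play_rows(
  motion=[
    [-21.5,-13.5,5,0,0,0,-1],
    [0,0,30,0,0,0,-1],
    [0,0,25,0,0,0,-1],
    [0,0,7,0,0,0,-1],
    [0,0,0,0,0,0,-1],
    [0,0,0,0,0,0,-1],
  ],
)

```text
clock: 37.8
position: [0.4817, -0.3582, 0.243]
eef_rot: [3.14, 0.001, 1.779]
ft_force: [0.8, 0.6, -0.5]
grip_width: 0.0338
```

```bash
python3 -c "
from h import *
go(.4808,-.358,.0109,102)
T=ctrl.camera('top');S=ctrl.camera('scene')
cv2.imwrite('pics/f22.png',cv2.resize(np.hstack([S[160:250,140:250,::-1],T[130:220,430:540,::-1]]),None,fx=3.6,fy=3.6,interpolation=2))
"
```

```text
shift [ 0.4 -0.8 50.1] rel turn [ 0.06  0.05 -0.09] t 37.8 pos [ 481.7 -358.2  243. ] yaw 101.91 j [ 0.87  0.59 -0.45  1.84  0.35  0.79  0.45] F [ 0.8  0.6 -0.5]
```

View pics/f22.png

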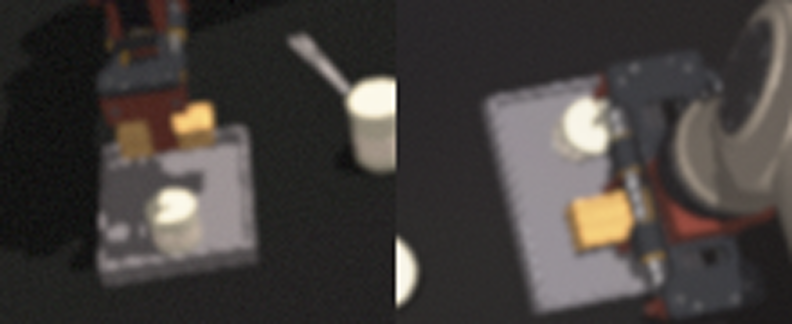

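Call:
play_rows(
  motion=[
    [0,0,20,0,0,0,-1],
    [0,0,18,0,0,0,-1],
    [0,0,6,0,0,0,-1],
    [0,0,3,0,0,0,-1],
    [0,0,0,0,0,0,-1],
    [0,0,0,0,0,0,-1],
  ],
)

```text
clock: 38.5
position: [0.4814, -0.3585, 0.1959]
eef_rot: [3.141, 0.001, 1.779]
ft_force: [0.6, -0.1, -0.4]
grip_width: 0.0336
```

Call:
play_rows(
  motion=[
    [0,0,1,0,0,0,-1],
    [0,0,0.5,0,0,0,-1],
    [0,0,0,0,0,0,-1],
  ],
)

```text
clock: 38.8
position: [0.481, -0.3583, 0.1936]
eef_rot: [3.141, 0.0, 1.779]
ft_force: [0.4, 0.4, -1.0]
grip_width: 0.0339
```

Call:
play_rows(
  motion=[
    [0,0,0.5,0,0,0,-1],
    [0,0,0.3,0,0,0,-1],
    [0,0,0,0,0,0,-1],
  ],
)

```text
clock: 39.1
position: [0.481, -0.3583, 0.1929]
eef_rot: [-3.142, 0.0, 1.779]
ft_force: [-0.8, -0.3, 2.5]
grip_width: 0.0343
```

Call:
play_rows(
  motion=[
    [0,0,0.3,0,0,0,-1],
    [0,0,0,0,0,0,-1],
  ],
)

```text
clock: 39.3
position: [0.481, -0.3583, 0.1929]
eef_rot: [-3.141, 0.0, 1.779]
ft_force: [-1.2, 1.0, 5.9]
grip_width: 0.0337
```

Call:
play_rows(
  motion=[
    [0,0,0,0,0,0,0.1],
    [0,0,0,0,0,0,0.1],
    [0,0,0,0,0,0,0.1],
    [0,0,0,0,0,0,0.1],
    [0,0,-10,0,0,0,0.1],
    [0,0,-30,0,0,0,0.1],
    [0,0,-45,0,0,0,0.1],
    [0,0,-45,0,0,0,0.1],
  ],
)

```text
clock: 40.1
position: [0.4807, -0.358, 0.3241]
eef_rot: [-3.141, -0.001, 1.779]
ft_force: [1.0, -0.3, -0.4]
grip_width: 0.048
```

```bash
python3 -c "
from h import *
go(.25,-.60,.2,101.9)
"
```

```text
shift [-188.9 -275.8  -58. ] rel turn [-0.03 -0.06  0.05] t 40.1 pos [ 480.7 -358.   324.1] yaw 101.95 j [ 0.91  0.49 -0.5   1.79  0.28  0.93  0.51] F [ 1.  -0.3 -0.4]
```

Call:
play_rows(
  motion=[
    [-24,-34,-10,0,0,0,0.1],
    [-24,-34,-10,0,0,0,0.1],
    [-24,-34,-10,0,0,0,0.1],
    [-24,-34,-10,0,0,0,0.1],
    [-24,-34,-10,0,0,0,0.1],
    [-24,-34,0,0,0,0,0.1],
    [-24,-34,0,0,0,0,0.1],
    [0,0,0,0,0,0,0.1],
  ],
)

```text
clock: 40.9
position: [0.2765, -0.5765, 0.3727]
eef_rot: [-3.138, 0.002, 1.769]
ft_force: [-0.8, -0.2, 1.2]
grip_width: 0.0487
```

```bash
python3 - <<'E'
from h import *
go(.25,-.60,.2,101.9)
T=ctrl.camera('top');S=ctrl.camera('scene');np.save('pics/te.npy',T);np.save('pics/se.npy',S)
cv2.imwrite('pics/fe1.png',cv2.resize(S[150:280,140:440,::-1],None,fx=2.6,fy=2.6,interpolation=2))
cv2.imwrite('pics/fe2.png',cv2.resize(T[100:230,205:530,::-1],None,fx=2.4,fy=2.4,interpolation=2))
for n,z,b,th in(("small",.018,(285,190,315,220),143),("big",.066,(405,190,442,222),143),("cover",.035,(200,145,275,230),143)):
    print(n,rect(plane('top',comps(T,b,th),z)))
E
```

```text
shift [-17.8 -30.6  -9.2] rel turn [-0.2   0.11 -0.54] t 40.9 pos [ 276.5 -576.5  372.7] yaw 101.36 j [ 1.34  0.48 -0.43  1.65  0.23  1.05  1.04] F [-0.8 -0.2  1.2]
small ((445.7987060546875, 163.34033203125), (39.92164993286133, 38.629493713378906), 1.3431321382522583)
big ((437.33343505859375, -171.62820434570312), (57.15671157836914, 61.59183120727539), 0.9033470749855042)
cover ((485.1268310546875, 327.9913635253906), (120.93318176269531, 177.0456085205078), 85.01231384277344)
```

View pics/fe1.png

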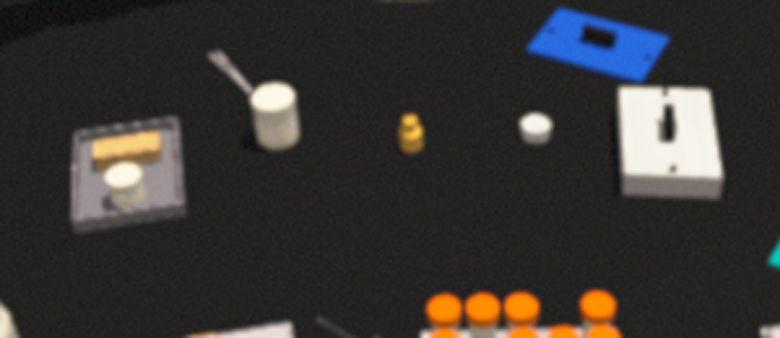

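View pics/fe2.png

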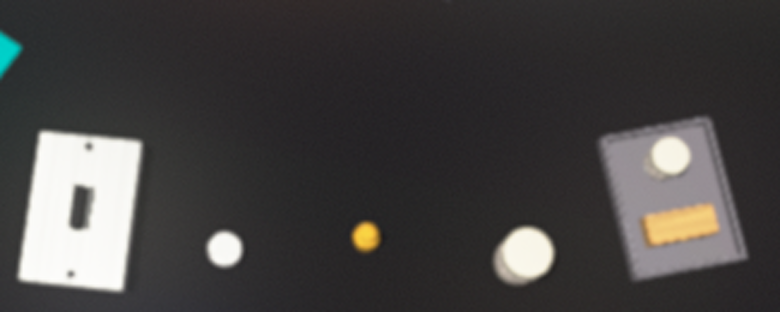

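Both views show the cover flush on the box with both pins through it. The jar and slide box stand flat in the tray, and the small tin and big jar have not moved. The arm is clear, so I'm handing in.

```bash
python3 -c "
from h import *
print(ctrl.finish_job())"
```

```text
the job is handed in; nothing more can be done
None
```

I made up both kits and handed the job in at about 41 s on the robot's clock, well under the 147 s limit; the hand-in reports no verdict.

**Steel box:** I set the larger tin down first, then the porcelain block. I then lowered the cover over both pins. It touched down at exactly the height where it should lie flush on the box, with no noticeable sideways force on the way.

**Grey tray:** I set down the smaller jar and then the wooden slide box, both upright on the floor of the tray.

**Checks:**
- **Setting down:** the force readings I took as each piece touched down were about 3 to 6 N.
- **Placement:** the final pictures show both pins through the cover, with the plate flat. The jar and slide box are upright in the tray. The tin and block were last seen flat in the box, just before the cover went on.
- **Left alone:** the smaller tin and the larger jar measure within about 0.3 mm of where they started. The blue cover look-alike lies as it was, and the arm never went near the turquoise one.

**One disagreement:** the two cameras differed by about 4 mm in y. I corrected for this by comparing their readings with the true position of the gripped cover.

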